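# Unlock the clip shaker, fit its crank and turn it two steady turns

## Task

Shake the swarf off the clips: on the bench-top shaker swing the keeper fully aside, then pull the lock bolt fully back, fit the loose crank on the spindle so that it sits right down with its arm between the two lugs, and then, by the crank's knob, turn it clockwise (seen from above) two full turns, so that it ends where it began. It goes heavy once in each turn and pushes forward after that: keep it moving at a steady, unhurried pace of about four seconds a turn, without stopping and without letting it race or spring back. Leave the crank on, the lock open and the clips in the tray, and do not disturb the tools and bottle round about.

Things in the scene. Friction and masses are not known exactly. Their poses are not given: they have to be found in the camera images.
- shaker: Hand-cranked clip shaker fixed to the bench: grey base plate 130 x 490 x 12 mm. Origin on the vertical spindle axis at bench height, z up; the plate runs along its y (from -205 to +285 mm; x -65 to +65): tray on the +y side, lock (bolt and keeper) on the -y side. Only the spindle's centre pin (96 mm) rises over 77 mm.
- spindle (a joint): Spindle angle, rad: 0 at the start, grows clockwise seen from above, counts on (two turns = 12.57). Locked to within 0.1 while the bolt is in. It drives the tray against a spring: at a 75 mm crank about 2 N where easy, rising to about 12 N about a third of the way through each turn; after half a turn the spring pushes it forward. It rests by itself near each full turn.
- spindle_seat (a point): Centre of the top face of the spindle's steel flange (72 mm across), 62 mm above the bench; turns with the spindle; axes parallel to the shaker's at angle 0. A centre pin of 13 mm diameter with tapered tip stands 34 mm above it. On its own -x side, centred 29 mm from the axis, stand two lugs 15 mm tall, 12 mm long, with a gap of 25 mm between them.
- speed_ring: Aluminium disc (82 mm across, 41 to 51 mm above the bench) under the flange on the spindle, coupled to it by a viscous drag: its speed of turning follows the crank's, smoothed over about half a second. Not to be handled.
- keeper (a joint): Swing of the keeper, rad: 0 closed (start), 1.25 fully open; clear of the bolt from about 0.8. A flat dark steel lever (16 mm wide, top 40 mm above the bench) on a vertical pivot; closed, its head stands 2 mm behind the bolt's stalk and blocks it. It opens clockwise seen from above, its pin moving towards the shaker's -x; about 2 N at the pin; stays where left.
- keeper_pin (a point): On the axis of the keeper's upright pin (12 mm diameter, from 40 to 74 mm above the bench), this point 62 mm above the bench: the place to push or pinch. It lies 36 mm from the pivot, on the shaker's -y side of it when closed.
- keeper_pivot (a point): On the keeper's vertical pivot axis, 62 mm above the bench (the metal ends at 43 mm). Fixed to the shaker at x +4, y -148 mm.
- lock_bolt (a joint): Travel of the lock bolt, m: 0 locked (start), 0.026 fully back. It slides along the shaker's -y with about 3 N and stays where left. Its nose stands between two lugs on the rim of the spindle's lower disc. It can move back only about 2 mm until the keeper is open.
- bolt_stalk (a point): On the axis of the lock bolt's upright steel stalk (12 mm diameter, from 30 to 74 mm above the bench), this point 62 mm above the bench; starts 100 mm from the spindle axis towards the shaker's -y.
- crank: Loose dark steel crank, 0.35 kg, lying knob up. Origin: hub axis at the flat underside. Hub: square block 36 x 36 x 42 mm tall, 18 mm hole right through along z. Arm: bar 20 mm wide, 14 mm thick along its own -x, flush with the underside, round end (14 mm radius) 75 mm from the hub axis. Seated, its origin and axes agree with spindle_seat (hole over the pin, arm between the lugs).
- knob_grip (a point): On the axis of the crank's black upright knob, 75 mm from the hub's axis at the arm's far end, this point 40 mm above the arm's underside. The knob is 20 to 22 mm in diameter, reaches from 15 to 60 mm above the underside, and turns freely on its own axis.
- tray_floor (a point): Centre of the floor of the shaker's open dark steel tray (108 x 128 mm outside, walls 36 mm tall, 3 mm thick; floor 28 mm above the bench), 212 mm from the spindle axis towards the shaker's +y at the start. The tray slides 44 mm to and fro, once a turn.
- clip_long: Loose bent aluminium angle clip, 75 x 25 x 20 mm, in the tray; origin at the middle of its underside.
- clip_short: Loose bent aluminium angle clip, 52 x 31 x 25 mm, in the tray; origin at the middle of its underside.
- screwdriver: Bystander: screwdriver with an amber handle, 186 x 26 x 25 mm, lying on the bench.
- deburrer: Bystander: deburring tool with a blue handle, 126 x 15 x 15 mm, lying on the bench.
- oil_bottle: Bystander: standing white bottle with a red pointed cap, 52 mm diameter, 140 mm tall.
There are look-alikes about, which are no part of the job. What is shaped like the crank but blue or orange is not meant.

How it is judged:
By the outcome, as a careful person would: the job done as asked, in the order asked, and still so for the second after the job is handed in, with the robot touching nothing.
It also fails if it takes over 69 s, if anything falls off the work surface, if the arm or the gripper's body presses on something with over 40 N, if the wrist force passes 120 N, or if a joint passes its speed limit or range.

## Robot

A 7-joint arm with a two-finger parallel gripper is mounted at the origin on the work surface; the furniture and walls round the work are solid. World frame = base frame: x ahead of the robot, y to its left, z up, the work surface at z = 0. Lengths are in m, angles in rad, forces in N, time in s.
With the tool pointing down it reaches from about 0.35 to 0.9 m from the base axis. Payload 7.2 kg.
Tool frame: the origin (TCP) lies on the centre line of the jaws, within the pads' length; the fingertips stand 19 mm ahead of it and the grasp point (between the pads) is the TCP; z points along the fingers, y is the direction in which the jaws open and shut (so a half turn about z gives the same grasp; the last joint's range is limited). The gripper opens to 88 mm and grips with 3 to 60 N. Pads are 20 mm wide; open, the fingers measure 115 mm over their backs; the gripper's body (75 mm by 178 mm) begins 61 mm behind the grasp point.
Start: joints at [-1.328, 0.411, -0.013, 1.596, 0.006, 1.134, -0.082], TCP at [0.191, 0.595, 0.242] pointing down, gripper open.
Joint ranges: [-2.95, 2.95], [-0.29, 1.99], [-1.47, 1.44], [0.14, 2.54], [-1.03, 4.17], [0.13, 1.85], [-2.86, 2.86]. Speed limits (rad/s): [2.39, 2.39, 3.01, 3.01, 3.14, 3.14, 3.14].

## Interface

Orientations are given as a rotation vector (axis times angle).
In Python, from workcell import manip, get_image, camera_params, hand_in gives the robot as it stands.
- The arm moves only by the tool step_arm, never from a script. Its arguments are lists of equal length, an entry for each row: "xyz": the shift along the tool's x, y, z in cm, a list of three; "twist": the turn about the tool's z in degrees; "fingers": the opening, from 0 (shut) to 1 (fully open). A call has 1 to 10 rows; each row shifts and turns the pose as measured when the row begins, along the tool's axes as they then stand; what a row does not reach is not made up. A row lasts 1/10 s, in which the tool goes at most 50 mm and 8.59 degrees, less where a joint would pass 70% of its speed; a pose out of reach is approached as far as the arm can. A call with a gripper value outside its range is refused whole. The fingers move at their own pace and stop on an object; "newtons" is the grip in N (left out, the last holds). Time passes only in rows, so rows that do not move let the fingers close. It gives the time, the measured TCP pose, the force and the opening at its end, in the units of the state.
- manip.get_state(): the state, without advancing time (a new reading comes with each control period).
- get_image(name): name is "side" or "top"; returns the picture (420x560x3 uint8, blue, green, red); there is no depth.
- camera_params(name): a dict with "mtx" (3x3 intrinsics, pixels), "T" (4x4, takes a point from camera to world coordinates). Camera axes: x right, y down, z forward; pixel columns grow to the right and rows downward; lengths in m; the calibration is good to about 2 mm. A picture is of the moment at which its call begins. camera_params takes no time and is no camera call.
- hand_in(): hands the job in, once; it reports no verdict.
The state is a dict: "time": time; "q": joint angles; "qd": joint speeds; "tau": joint torques, N m; "tool_pos": TCP position; "eef_rot": TCP orientation; "ft_force": force on the tool from outside, world axes, zero at the start; "wrist_torque": the same for the moment, N m; "finger_gap": finger opening in m.
Only numpy, scipy, OpenCV 4.12 (cv2) and the standard library are available. Lean on these libraries where they do the work, as an engineer would, in place of code of your own. Each camera call takes 0.05 s, during which the arm holds its last target.

## Working session

There is one attempt and no reset: what is moved stays moved. The work goes in short steps, Python scripts to look and compute and a tool call to move; the robot and the scene stay as the last step left them, time stands still between calls to the robot, and variables do not carry over. Pictures are saved under pics/ and viewed, and the job is handed in when it is done.

Besides the shell and the picture viewer there is one more tool, called after "Emit:" by a JSON object that holds its "name" and its "arguments", one argument or row to a line. step_arm: Moves the arm, as the interface text tells. Its arguments: {"type":"object","properties":{"xyz":{"type":"array","items":{"type":"array","items":{"type":"number"}}},"twist":{"type":"array","items":{"type":"number"}},"fingers":{"type":"array","items":{"type":"number"}},"newtons":{"type":"number"}},"required":["xyz","twist","fingers"]}

```bash
ls; mkdir -p pics; python3 - <<'E'
from workcell import manip, get_image, camera_params
import cv2
for n in("side","top"):
    cv2.imwrite(f"pics/{n}0.png",get_image(n)); p=camera_params(n); print(n,p["mtx"].round(1).tolist(),p["T"].round(4).tolist())
s=manip.get_state(); print({k:(v if isinstance(v,float) else [round(float(x),3) for x in __import__('numpy').ravel(v)]) for k,v in s.items()})
E
```

```text
pics
side [[499.2, 0.0, 286.5], [0.0, 499.2, 215.4], [0.0, 0.0, 1.0]] [[0.9984, -0.0324, 0.0469, 0.4945], [-0.0567, -0.6392, 0.7669, -0.9421], [0.0051, -0.7683, -0.64, 0.7995], [0.0, 0.0, 0.0, 1.0]]
top [[437.7, 0.0, 285.3], [0.0, 437.7, 202.5], [0.0, 0.0, 1.0]] [[-0.0127, -0.9906, 0.1361, 0.381], [-0.9999, 0.0128, 0.0001, -0.0792], [-0.0018, -0.1361, -0.9907, 1.1277], [0.0, 0.0, 0.0, 1.0]]
{'time': 0.1, 'q': [-1.328, 0.412, -0.013, 1.597, 0.006, 1.134, -0.082], 'qd': [0.002, -0.003, 0.001, -0.001, 0.001, -0.0, -0.002], 'tau': [0.002, -58.91, 0.644, -29.171, -0.054, 0.015, 0.0], 'tool_pos': [0.191, 0.595, 0.241], 'eef_rot': [-0.486, -3.104, 0.002], 'ft_force': [0.082, 0.365, -0.872], 'wrist_torque': [0.024, -0.053, 0.048], 'finger_gap': 0.0879037835459755}
```

View pics/side0.png

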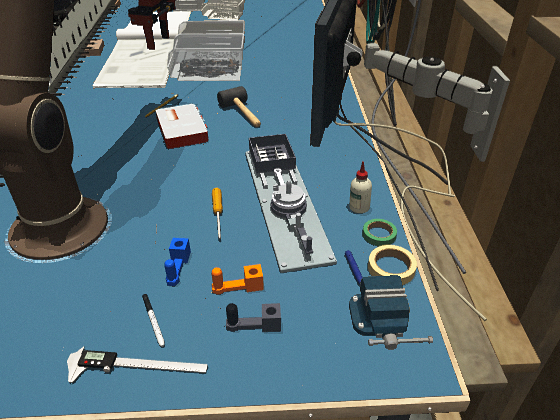

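View pics/top0.png

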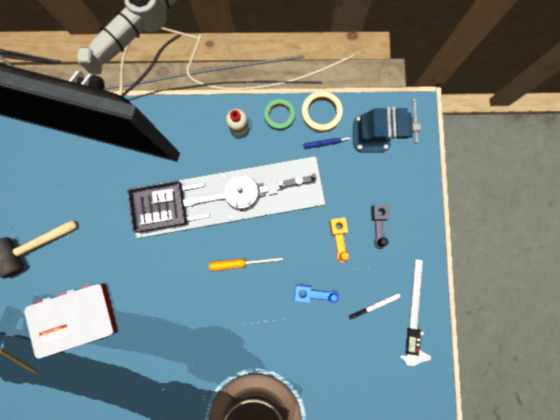

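```bash
python3 - <<'E'
import cv2
t=cv2.imread("pics/top0.png"); s=cv2.imread("pics/side0.png")
cv2.imwrite("pics/c1.png",cv2.resize(t[150:270,120:400][:, :],(784,336),interpolation=cv2.INTER_CUBIC))
cv2.imwrite("pics/c2.png",cv2.resize(s[130:340,200:350],None,fx=2.8,fy=2.8,interpolation=cv2.INTER_CUBIC))
cv2.imwrite("pics/c3.png",cv2.resize(t[155:215,220:330],None,fx=7,fy=7,interpolation=cv2.INTER_CUBIC))
E
```

```text
(no output)
```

View pics/c1.png

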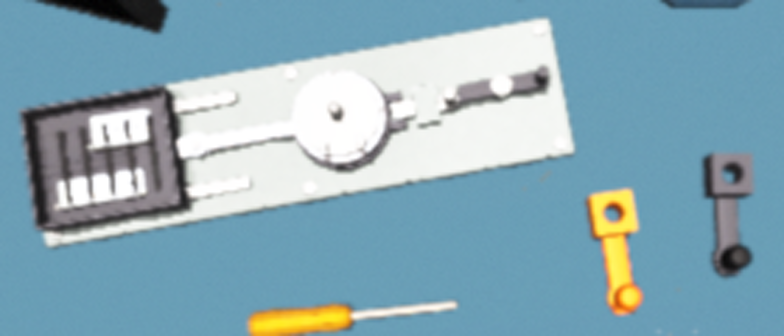

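View pics/c2.png

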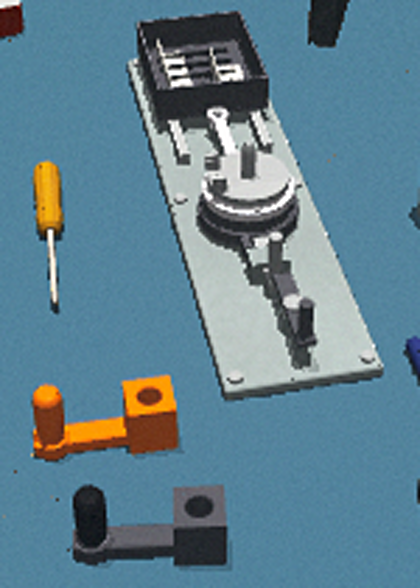

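View pics/c3.png

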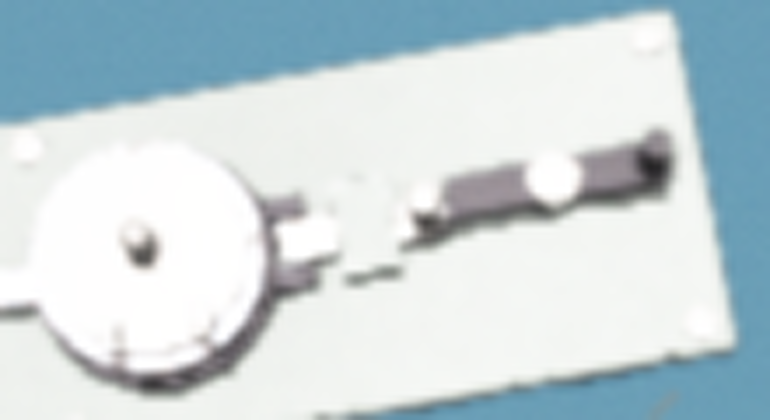

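```bash
cat > h.py <<'E'
import numpy as np, cv2
from workcell import manip, get_image, camera_params
P={n:camera_params(n) for n in("side","top")}
def ray(n,u,v):
    p=P[n];d=p["T"][:3,:3]@np.linalg.inv(p["mtx"])@np.array([u,v,1.]);return p["T"][:3,3],d
def onz(n,u,v,z):
    o,d=ray(n,u,v);return o+d*(z-o[2])/d[2]
def proj(n,X):
    p=P[n];c=p["T"][:3,:3].T@(np.array(X,float)-p["T"][:3,3]);q=p["mtx"]@c;return q[:2]/q[2]
def tri(a,b):
    o1,d1=ray("top",*a);o2,d2=ray("side",*b)
    A=np.c_[d1,-d2];t=np.linalg.lstsq(A,o2-o1,rcond=None)[0]
    x,y=o1+t[0]*d1,o2+t[1]*d2;return (x+y)/2,np.linalg.norm(x-y)
E
python3 - <<'E'
from h import *
t=cv2.imread("pics/top0.png"); s=cv2.imread("pics/side0.png")
# plate: low saturation bright
h=cv2.cvtColor(t,cv2.COLOR_BGR2HSV)
m=((h[...,1]<40)&(h[...,2]>170)).astype(np.uint8)*255; m[:, :120]=0;m[:145]=0;m[245:]=0;m[:,335:]=0
m=cv2.morphologyEx(m,cv2.MORPH_CLOSE,np.ones((3,3)))
cs,_=cv2.findContours(m,0,2);c=max(cs,key=cv2.contourArea)
hl=cv2.convexHull(c);ap=cv2.approxPolyDP(hl,4,True)[:,0];print("plate",ap.tolist(),cv2.minAreaRect(c))
for p in ap: print(onz("top",*p,.012).round(4))
# crank
m=((h[...,2]<130)&(h[...,1]<90)).astype(np.uint8)*255
m[:, :365]=0;m[:,395:]=0;m[:200]=0;m[250:]=0
cs,_=cv2.findContours(m,0,2);c=max(cs,key=cv2.contourArea);print("crank",cv2.boundingRect(c),cv2.contourArea(c))
cv2.imwrite("pics/k1.png",cv2.resize(t[195:255,360:400],None,fx=10,fy=10,interpolation=cv2.INTER_CUBIC))
cv2.imwrite("pics/k2.png",cv2.resize(s[295:340,215:295],None,fx=9,fy=9,interpolation=cv2.INTER_CUBIC))
cv2.imwrite("pics/k3.png",cv2.resize(s[170:275,255:325],None,fx=5.6,fy=5.6,interpolation=cv2.INTER_CUBIC))
E
```

```text
plate [[316, 158], [324, 204], [136, 236], [179, 180]] ((226.196533203125, 196.50062561035156), (49.713592529296875, 191.47116088867188), 79.87532806396484)
[ 0.6503 -0.1608  0.012 ]
[ 0.529  -0.1787  0.012 ]
[0.4529 0.3022 0.012 ]
[0.5966 0.1955 0.012 ]
crank (372, 205, 16, 44) 165.0
```

View pics/k1.png

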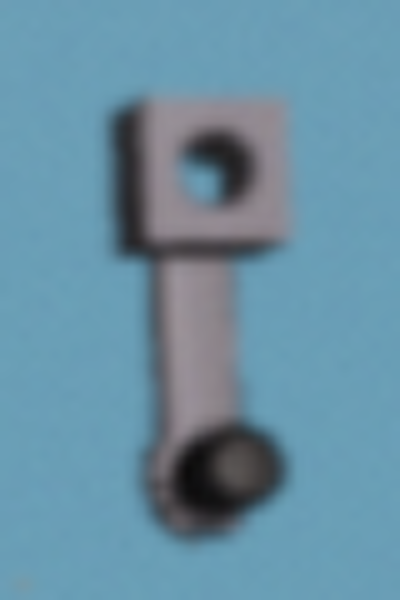

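View pics/k2.png

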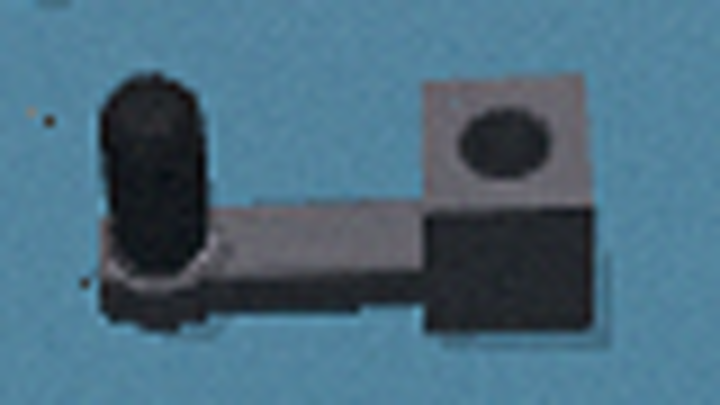

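View pics/k3.png

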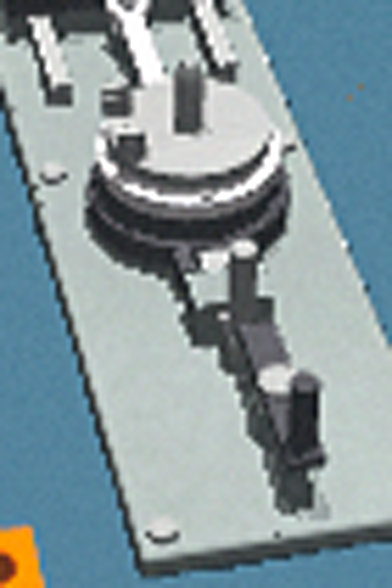

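```bash
python3 - <<'E'
from h import *
f=lambda U,s,o:tuple((np.array(U)+.5)/s-.5+np.array(o))
k1=lambda *U:f(U,10,(360,195));k2=lambda *U:f(U,9,(215,295));k3=lambda *U:f(U,5.6,(255,170));c3=lambda *U:f(U,7,(220,155));c1=lambda *U:f(U,2.8,(120,150))
print("pin side",onz("side",*k3(188,66),.096)); 
print("pin top",onz("top",*c3(137,235),.096))
print("stalk side",onz("side",*k3(244,248),.074), "top",onz("top",*c3(428,195),.074))
print("kpin side",onz("side",*k3(306,381),.074),"top",onz("top",*c3(657,148),.074))
print("corners",[onz("top",*c,.012).round(4) for c in(c3(672,10),c3(736,345),c1(47,245))])
print("corner side",onz("side",*k3(140,565),.012))
print("hub hole top",onz("top",*k1(217,171),.042),"side",onz("side",*k2(505,144),.042))
for p in((143,100),(287,100),(291,243),(148,250)): print("hubc",onz("top",*k1(*p),.042).round(4))
for p in((423,82),(582,75),(593,205),(425,209)): print("hubc side",onz("side",*k2(*p),.042).round(4))
print("knob top",onz("top",*k1(235,467),.060),"side",onz("side",*k2(153,97),.060))
E
```

```text
pin side [0.5572688  0.02809612 0.096     ]
pin top [0.55869136 0.03063844 0.096     ]
stalk side [ 0.57452718 -0.06857362  0.074     ] top [ 0.57532915 -0.06865783  0.074     ]
kpin side [ 0.59238139 -0.14990389  0.074     ] top [ 0.59099493 -0.14899326  0.074     ]
corners [array([ 0.6557, -0.1598,  0.012 ]), array([ 0.5293, -0.1805,  0.012 ]), array([0.4499, 0.3009, 0.012 ])]
corner side [ 0.52655525 -0.18462296  0.012     ]
hub hole top [ 0.50390154 -0.31836225  0.042     ] side [ 0.503226   -0.31914165  0.042     ]
hubc [ 0.522  -0.3006  0.042 ]
hubc [ 0.5215 -0.3366  0.042 ]
hubc [ 0.4856 -0.336   0.042 ]
hubc [ 0.4843 -0.3004  0.042 ]
hubc side [ 0.486  -0.3011  0.042 ]
hubc side [ 0.5206 -0.3009  0.042 ]
hubc side [ 0.5213 -0.3365  0.042 ]
hubc side [ 0.4858 -0.3357  0.042 ]
knob top [ 0.42940186 -0.31569248  0.06      ] side [ 0.42915873 -0.317413    0.06      ]
```

```bash
cat >> h.py <<'E'
from scipy.spatial.transform import Rotation as Ro
SH=np.array([.558,.030]);YAW=np.deg2rad(9.4)
def sh(x,y): # mm -> world xy
    c,s=np.cos(YAW),np.sin(YAW);return SH+np.array([c*x-s*y,s*x+c*y])/1000
def plan(xyz,yang=None,n=1):
    s=manip.get_state();R=Ro.from_rotvec(s["eef_rot"]).as_matrix();p=np.array(s["tool_pos"])
    d=R.T@(np.array(xyz)-p)*100
    ya=np.degrees(np.arctan2(R[1,1],R[0,1]))
    tw=None if yang is None else -((yang-ya+180)%360-180)
    print("t",round(s["time"],2),"p",p.round(4),"yang",ya.round(1),"z",R[:,2].round(3),"gap",round(s["finger_gap"],4),"F",np.round(s["ft_force"],1));print("toolshift cm",d.round(2),"twist",tw,"q7",round(s["q"][6],2))
E
python3 - <<'E'
from h import *
print(tri((178,158),(316,145)),tri((236,113),(362,165)))
print(sh(4,-184),sh(0,-100))
plan([*sh(4,-184),.20],9.4)
E
```

```text
(array([0.63620057, 0.17711456, 0.10214645]), np.float64(0.00644926020732447)) (array([0.73280726, 0.03444573, 0.13288045]), np.float64(0.0009117057203834527))
[ 0.59199827 -0.15087597] [ 0.5743326  -0.06865722]
t 0.1 p [0.191  0.5947 0.2409] yang 72.2 z [-0.    -0.001 -1.   ] gap 0.0879 F [ 0.1  0.4 -0.9]
toolshift cm [-60.97 -58.72   4.18] twist 62.79614839808994 q7 -0.08
```

Emit:
{"name": "step_arm", "arguments": {
  "xyz": [
    [-3.4, -3.3, 0],
    [-3.4, -3.3, 0],
    [-3.4, -3.3, 0],
    [-3.4, -3.3, 0],
    [-3.4, -3.3, 0],
    [-3.4, -3.3, 0],
    [-3.4, -3.3, 0],
    [-3.4, -3.3, 0],
    [-3.4, -3.3, 0],
    [-3.4, -3.3, 0]
  ],
  "twist": [0, 0, 0, 0, 0, 0, 0, 0, 0, 0],
  "fingers": [0.45, 0.45, 0.45, 0.45, 0.45, 0.45, 0.45, 0.45, 0.45, 0.45],
  "newtons": 20
}}

```text
time: 1.1
tool_pos: [0.4165, 0.166, 0.2371]
eef_rot: [-0.466, -3.102, 0.006]
ft_force: [1.3, 0.7, 0.2]
finger_gap: 0.0397
```

```bash
python3 -c "
from h import *
plan([*sh(4,-184),.20],9.4)"
```

```text
t 1.1 p [0.4165 0.166  0.2371] yang 72.9 z [-0.005 -0.003 -1.   ] gap 0.0397 F [1.3 0.7 0.2]
toolshift cm [-26.1  -25.12   3.73] twist 63.514190032038414 q7 0.82
```

Emit:
{"name": "step_arm", "arguments": {
  "xyz": [
    [-3.5, -3.4, 0],
    [-3.5, -3.4, 0],
    [-3.5, -3.4, 0],
    [-3.5, -3.4, 0],
    [-3.5, -3.4, 0],
    [-3.5, -3.4, 0],
    [-3.0, -2.9, 0],
    [-1.5, -1.5, 0.5],
    [0, 0, 0.5],
    [0, 0, 0.5]
  ],
  "twist": [0, 0, 0, 0, 0, 0, 0, 4, 8, 8],
  "fingers": [0.45, 0.45, 0.45, 0.45, 0.45, 0.45, 0.45, 0.45, 0.45, 0.45]
}}

```text
time: 2.1
tool_pos: [0.59, -0.1658, 0.2205]
eef_rot: [-1.024, -2.967, 0.012]
ft_force: [-0.7, 0.4, -1.1]
finger_gap: 0.0394
```

```bash
python3 -c "
from h import *
plan([*sh(4,-184),.15],9.4)"
```

```text
t 2.1 p [ 0.59   -0.1658  0.2205] yang 51.9 z [-0.005 -0.007 -1.   ] gap 0.0394 F [-0.7  0.4 -1.1]
toolshift cm [0.76 1.35 7.04] twist 42.50351640210235 q7 1.32
```

Emit:
{"name": "step_arm", "arguments": {
  "xyz": [
    [0.8, 1.3, 0.5],
    [0, 0, 1],
    [0, 0, 1],
    [0, 0, 1],
    [0, 0, 0.5],
    [0, 0, 0]
  ],
  "twist": [8.5, 8.5, 8.5, 8.5, 8, 0],
  "fingers": [0.45, 0.45, 0.45, 0.45, 0.45, 0.45]
}}

```text
time: 2.7
tool_pos: [0.5897, -0.1508, 0.1757]
eef_rot: [-2.034, -2.389, 0.019]
ft_force: [0.4, 0.5, 0.6]
finger_gap: 0.0397
```

```bash
python3 -c "
from h import *
plan([*sh(4,-184),.066],9.4)
cv2.imwrite('pics/a1.png',get_image('side'))"
```

```text
t 2.7 p [ 0.5897 -0.1508  0.1757] yang 9.2 z [-0.011 -0.007 -1.   ] gap 0.0397 F [0.4 0.5 0.6]
toolshift cm [1.000e-02 3.600e-01 1.096e+01] twist -0.21641395151098664 q7 0.67
```

View pics/a1.png

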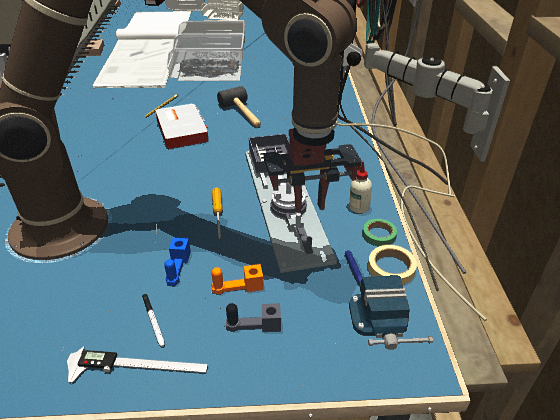

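Emit:
{"name": "step_arm", "arguments": {
  "xyz": [
    [0, 0.36, 2],
    [0, 0, 2.5],
    [0, 0, 2.5],
    [0, 0, 2.5],
    [0, 0, 1.3],
    [0, 0, 0]
  ],
  "twist": [0, 0, 0, 0, 0, 0],
  "fingers": [0.45, 0.45, 0.45, 0.45, 0.45, 0.45]
}}

```text
time: 3.35
tool_pos: [0.5947, -0.1511, 0.0673]
eef_rot: [-1.999, -2.423, 0.013]
ft_force: [0.4, -0.3, 0.7]
finger_gap: 0.0398
```

```bash
python3 -c "
from h import *
plan([*sh(4,-184),.066],9.4)
i=get_image('side')
cv2.imwrite('pics/a2.png',cv2.resize(i[140:290,230:380],None,fx=4,fy=4))
print(proj('side',[*sh(4,-184),.074]))"
```

```text
t 3.35 p [ 0.5947 -0.1511  0.0673] yang 11.0 z [-0.006 -0.006 -1.   ] gap 0.0398 F [ 0.4 -0.3  0.7]
toolshift cm [ 0.07 -0.26  0.13] twist 1.5515627708821853 q7 0.78
[309.0963818  237.93484752]
```

View pics/a2.png

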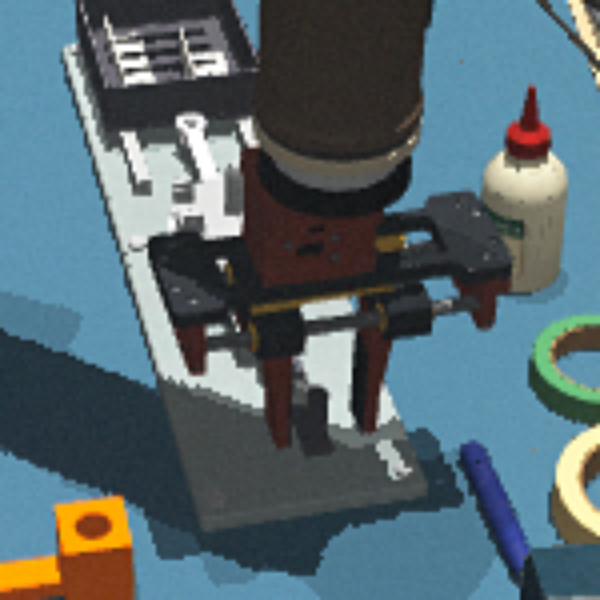

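Fingers straddle the keeper pin (crop pixel 317,400). Close on it.

Emit:
{"name": "step_arm", "arguments": {
  "xyz": [
    [0, -0.26, 0],
    [0, 0, 0],
    [0, 0, 0],
    [0, 0, 0]
  ],
  "twist": [0, 0, 0, 0],
  "fingers": [0, 0, 0, 0],
  "newtons": 12
}}

```text
time: 3.8
tool_pos: [0.5932, -0.1529, 0.072]
eef_rot: [1.995, 2.422, -0.01]
ft_force: [-6.0, -1.1, 0.4]
finger_gap: 0.0118
```

```bash
cat >> h.py <<'E'
def arc(cx,cy,r,a0,a1,n,z,twtot=0):
    """rows: world circle points from a0 to a1 deg (world angle), in tool frame twisting cw twtot in total; first row starts at measured pose"""
    s=manip.get_state();R=Ro.from_rotvec(s["eef_rot"]).as_matrix();p=np.array(s["tool_pos"])
    rows=[]
    for i in range(1,n+1):
        a=np.deg2rad(a0+(a1-a0)*i/n);q=np.array([cx+r*np.cos(a),cy+r*np.sin(a),z if i==n else p[2]+(z-p[2])/(n-i+1)])
        d=R.T@(q-p)*100;rows.append([float(x) for x in d.round(2)]);p=q;R=R@Ro.from_rotvec([0,0,np.deg2rad(twtot/n)]).as_matrix()
    print(rows)
E
python3 -c "
from h import *
plan([*sh(4,-184),.066],9.4)
c=sh(4,-148);p=manip.get_state()['tool_pos'][:2]-c
a=np.degrees(np.arctan2(p[1],p[0]));print(c,a,np.hypot(*p))
arc(*c,.036,a,a-73,10,.066,60)"
```

```text
t 3.8 p [ 0.5932 -0.1529  0.072 ] yang 11.0 z [-0.002 -0.007 -1.   ] gap 0.0118 F [-6.  -1.1  0.4]
toolshift cm [ 0.23 -0.07  0.6 ] twist 1.633322908703832 q7 0.78
[ 0.58611853 -0.11535938] -79.36030418219475 0.03820814515987628
[[0.25, -0.46, 0.06], [0.04, -0.46, 0.06], [0.05, -0.46, 0.06], [0.06, -0.45, 0.06], [0.07, -0.45, 0.06], [0.08, -0.45, 0.06], [0.09, -0.45, 0.06], [0.1, -0.45, 0.06], [0.11, -0.44, 0.06], [0.12, -0.44, 0.06]]
```

Emit:
{"name": "step_arm", "arguments": {
  "xyz": [
    [0.15, -0.46, 0.1],
    [0.04, -0.46, 0.1],
    [0.05, -0.46, 0.1],
    [0.06, -0.45, 0.1],
    [0.07, -0.45, 0.06],
    [0.08, -0.45, 0.06]
  ],
  "twist": [6, 6, 6, 6, 6, 6],
  "fingers": [0, 0, 0, 0, 0, 0]
}}

```text
time: 4.4
tool_pos: [0.5695, -0.1493, 0.072]
eef_rot: [2.657, 1.653, 0.004]
ft_force: [-0.4, -1.2, -0.5]
finger_gap: 0.0111
```

```bash
python3 -c "
from h import *
plan([*sh(4,-184),.066],9.4)
c=sh(4,-148);p=manip.get_state()['tool_pos'][:2]-c
a=np.degrees(np.arctan2(p[1],p[0]));print(c,a,np.hypot(*p), 'open',-80.6-a)
arc(*c,.036,a,-80.6-75,6,.066,36)"
```

```text
t 4.4 p [ 0.5695 -0.1493  0.072 ] yang -26.2 z [ 0.009 -0.01  -1.   ] gap 0.0111 F [-0.4 -1.2 -0.5]
toolshift cm [0.86 2.08 0.62] twist -35.63351365454665 q7 0.27
[ 0.58611853 -0.11535938] -116.11789588148383 0.037839058759372345 open 35.51789588148384
[[0.21, -0.41, 0.09], [0.03, -0.41, 0.09], [0.03, -0.41, 0.09], [0.04, -0.41, 0.09], [0.04, -0.41, 0.09], [0.04, -0.41, 0.09]]
```

Emit:
{"name": "step_arm", "arguments": {
  "xyz": [
    [0.12, -0.43, 0.25],
    [0.05, -0.43, 0.25],
    [0.05, -0.43, 0.25],
    [0.06, -0.43, 0.2],
    [0.06, -0.43, 0.1],
    [0.06, -0.43, 0.1]
  ],
  "twist": [6, 6, 6, 6, 6, 6],
  "fingers": [0, 0, 0, 0, 0, 0]
}}

```text
time: 5.0
tool_pos: [0.559, -0.1393, 0.071]
eef_rot: [3.035, 0.7, 0.036]
ft_force: [-3.7, -4.2, 4.3]
finger_gap: 0.0115
```

```bash
python3 -c "
from h import *
plan([*sh(4,-184),.066],9.4)
c=sh(4,-148);p=manip.get_state()['tool_pos'][:2]-c
a=np.degrees(np.arctan2(p[1],p[0]))%360-360;print(c,a,np.hypot(*p), 'open',-80.6-a)
arc(*c,.036,a,-80.6-80,2,.066,0)"
```

```text
t 5.0 p [ 0.559  -0.1393  0.071 ] yang -64.0 z [ 0.029 -0.021 -0.999] gap 0.0115 F [-3.7 -4.2  4.3]
toolshift cm [2.45 2.47 0.62] twist -73.42942687375199 q7 -0.26
[ 0.58611853 -0.11535938] -138.62441494545533 0.036197695886452705 open 58.024414945455334
[[-0.1, -0.69, 0.23], [0.01, -0.7, 0.23]]
```

Emit:
{"name": "step_arm", "arguments": {
  "xyz": [
    [0, -0.6, 0],
    [0.05, -0.6, 0],
    [0.1, -0.5, 0],
    [0.1, -0.4, 0]
  ],
  "twist": [3, 3, 3, 3],
  "fingers": [0, 0, 0, 0]
}}

```text
time: 5.4
tool_pos: [0.5543, -0.1312, 0.0723]
eef_rot: [3.075, 0.348, 0.048]
ft_force: [3.4, -14.5, -12.3]
finger_gap: 0.0119
```

```bash
python3 -c "
from h import *
plan([*sh(4,-184),.066],9.4)
c=sh(4,-148);p=manip.get_state()['tool_pos'][:2]-c
a=np.degrees(np.arctan2(p[1],p[0]))%360-360;print(c,a,np.hypot(*p), 'open',-80.6-a)
i=get_image('top')
cv2.imwrite('pics/a3.png',cv2.resize(i[110:230,220:360],None,fx=5,fy=5))
i=get_image('side')
cv2.imwrite('pics/a4.png',cv2.resize(i[140:290,230:380],None,fx=4,fy=4))"
```

```text
t 5.4 p [ 0.5543 -0.1312  0.0723] yang -77.1 z [ 0.036 -0.043 -0.998] gap 0.0119 F [  3.4 -14.5 -12.3]
toolshift cm [3.21 2.72 0.85] twist -86.50732473670536 q7 -0.47
[ 0.58611853 -0.11535938] -153.511927473712 0.03554241257225009 open 72.91192747371201
```

View pics/a4.png

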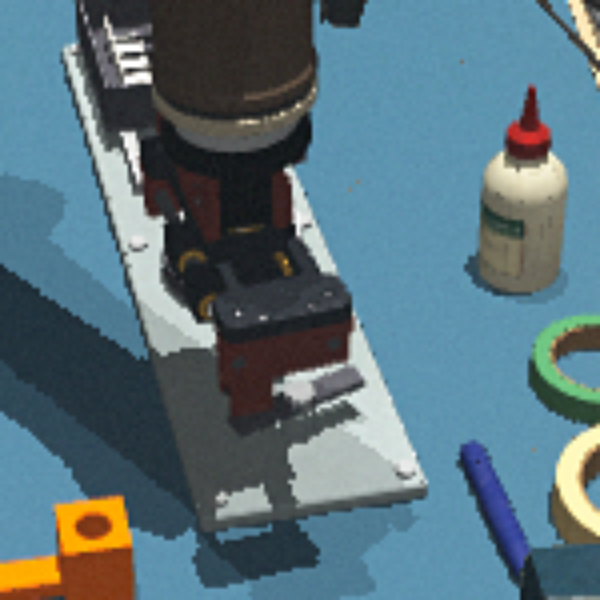

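View pics/a3.png

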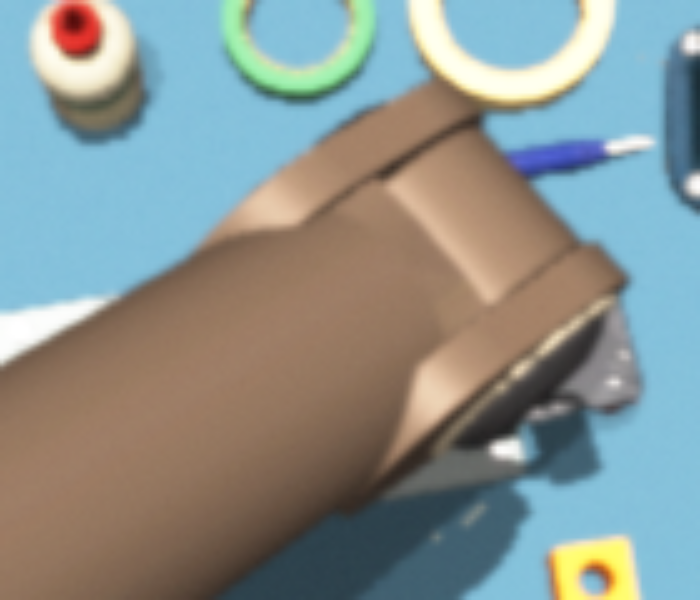

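Emit:
{"name": "step_arm", "arguments": {
  "xyz": [
    [0, 0, 0],
    [0, 0, 0],
    [0, 0, -1],
    [0, 0, -2]
  ],
  "twist": [0, 0, 0, 0],
  "fingers": [0.38, 0.38, 0.38, 0.38]
}}

```text
time: 5.9
tool_pos: [0.5526, -0.13, 0.1027]
eef_rot: [3.075, 0.349, 0.045]
ft_force: [0.6, -0.5, 0.4]
finger_gap: 0.033
```

```bash
python3 -c "
from h import *
plan([*sh(0,-100),.11],-80.6)
print(manip.get_state()['q'])
i=get_image('side')
cv2.imwrite('pics/a5.png',cv2.resize(i[140:290,230:380],None,fx=4,fy=4))"
```

```text
t 5.9 p [ 0.5526 -0.13    0.1027] yang -77.1 z [ 0.034 -0.043 -0.999] gap 0.033 F [ 0.6 -0.5  0.4]
toolshift cm [ 3.51 -5.45 -0.92] twist 3.5213688416923787 q7 -0.5
[-0.6196908   0.70918699  1.08127675  1.95622367 -0.77021103  0.91081008
 -0.50033831]
```

View pics/a5.png

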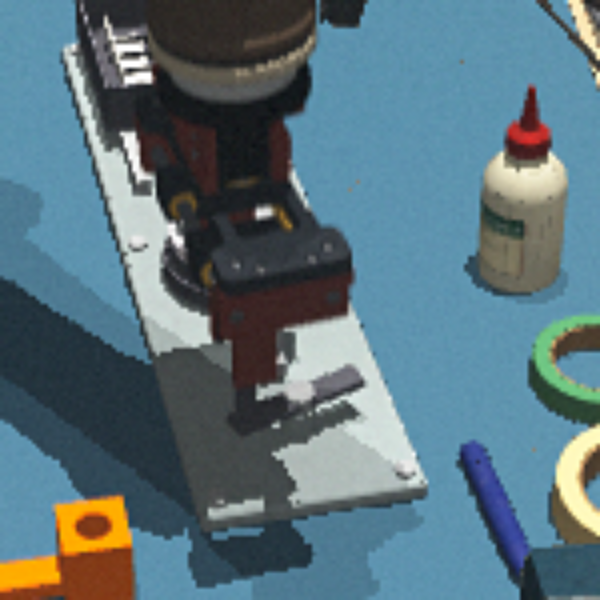

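Emit:
{"name": "step_arm", "arguments": {
  "xyz": [
    [1.0, -1.5, -0.3],
    [1.3, -2.0, -0.3],
    [1.2, -2.0, 0],
    [0, 0, 0]
  ],
  "twist": [3.5, 0, 0, 0],
  "fingers": [0.38, 0.38, 0.38, 0.38]
}}

```text
time: 6.35
tool_pos: [0.5807, -0.0668, 0.1151]
eef_rot: [3.088, 0.251, 0.062]
ft_force: [-0.3, -0.0, -0.3]
finger_gap: 0.0335
```

```bash
python3 -c "
from h import *
plan([*sh(0,-100),.067],-80.6)
print(manip.get_state()['q'])"
```

```text
t 6.35 p [ 0.5807 -0.0668  0.1151] yang -80.7 z [ 0.043 -0.039 -0.998] gap 0.0335 F [-0.3 -0.  -0.3]
toolshift cm [-0.84 -0.14  4.79] twist -0.1424327132274925 q7 -0.68
[-0.73941987  0.73275228  1.11701787  1.91081444 -0.7838732   0.96040979
 -0.67598352]
```

Emit:
{"name": "step_arm", "arguments": {
  "xyz": [
    [-0.8, -0.1, 0.3],
    [0, 0, 1.8],
    [0, 0, 1.8],
    [0, 0, 0.9],
    [0, 0, 0]
  ],
  "twist": [0, 0, 0, 0, 0],
  "fingers": [0.38, 0.38, 0.38, 0.38, 0.38]
}}

```text
time: 6.85
tool_pos: [0.5723, -0.0712, 0.0631]
eef_rot: [3.089, 0.248, 0.061]
ft_force: [-0.9, 0.1, 0.1]
finger_gap: 0.0337
```

```bash
python3 -c "
from h import *
plan([*sh(0,-100),.067],-80.6)
i=get_image('side')
cv2.imwrite('pics/a6.png',cv2.resize(i[140:290,230:380],None,fx=4,fy=4))"
```

```text
t 6.85 p [ 0.5723 -0.0712  0.0631] yang -80.9 z [ 0.043 -0.039 -0.998] gap 0.0337 F [-0.9  0.1  0.1]
toolshift cm [ 0.26 -0.2  -0.39] twist -0.25337965059839007 q7 -0.61
```

View pics/a6.png

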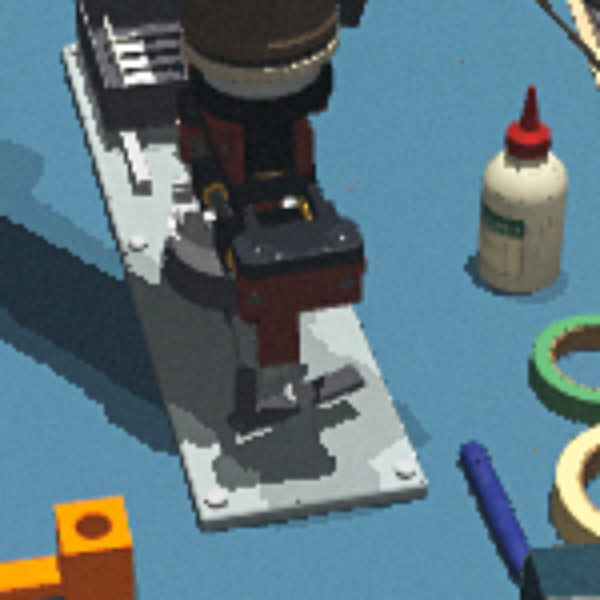

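Stalk should be between the pads; the keeper pin (crop 245,395) is open to the left. Close.

Emit:
{"name": "step_arm", "arguments": {
  "xyz": [
    [0.2, -0.1, -0.2],
    [0, 0, -0.1],
    [0, 0, 0]
  ],
  "twist": [0, 0, 0],
  "fingers": [0, 0, 0],
  "newtons": 25
}}

```text
time: 7.2
tool_pos: [0.5743, -0.0705, 0.0672]
eef_rot: [3.089, 0.246, 0.061]
ft_force: [-0.7, 2.5, -2.6]
finger_gap: 0.0131
```

```bash
python3 -c "
from h import *
plan([*sh(0,-127),.067],-80.6)
print(sh(0,-100))"
```

```text
t 7.2 p [ 0.5743 -0.0705  0.0672] yang -80.9 z [ 0.043 -0.039 -0.998] gap 0.0131 F [-0.7  2.5 -2.6]
toolshift cm [0.04 2.51 0.14] twist -0.34326671916250007 q7 -0.62
[ 0.5743326  -0.06865722]
```

Emit:
{"name": "step_arm", "arguments": {
  "xyz": [
    [0, 0.4, 0],
    [0, 0.6, 0],
    [0, 0.6, 0],
    [0, 0.6, 0],
    [0, 0.5, 0]
  ],
  "twist": [0, 0, 0, 0, 0],
  "fingers": [0, 0, 0, 0, 0]
}}

```text
time: 7.7
tool_pos: [0.5782, -0.0945, 0.0673]
eef_rot: [3.095, 0.252, 0.058]
ft_force: [0.8, 6.7, -8.9]
finger_gap: 0.0118
```

```bash
python3 -c "
from h import *
plan([*sh(0,-127),.067],-80.6)
print(manip.get_state()['q'])"
```

```text
t 7.7 p [ 0.5782 -0.0945  0.0673] yang -80.7 z [ 0.04  -0.033 -0.999] gap 0.0118 F [ 0.8  6.7 -8.9]
toolshift cm [0.04 0.08 0.03] twist -0.11744449566029402 q7 -0.58
[-0.63440593  0.78164483  1.0311736   1.93368383 -0.85561698  0.8881855
 -0.57876195]
```

Emit:
{"name": "step_arm", "arguments": {
  "xyz": [
    [0, 0.5, 0],
    [0, 0.5, 0]
  ],
  "twist": [0, 0],
  "fingers": [0, 0]
}}

```text
time: 7.9
tool_pos: [0.5785, -0.0949, 0.0666]
eef_rot: [3.113, 0.262, 0.05]
ft_force: [-6.9, 19.8, 12.6]
finger_gap: 0.0116
```

```bash
python3 -c "
from h import *
plan([*sh(0,-127),.067],-80.6)"
```

```text
t 7.9 p [ 0.5785 -0.0949  0.0666] yang -80.4 z [ 0.033 -0.014 -0.999] gap 0.0116 F [-6.9 19.8 12.6]
toolshift cm [ 0.02  0.04 -0.04] twist 0.21221490433231338 q7 -0.56
```

Emit:
{"name": "step_arm", "arguments": {
  "xyz": [
    [0, 0, 0],
    [0, 0, 0],
    [0, 0, -1.5],
    [0, 0, -4],
    [0, 0, -4]
  ],
  "twist": [0, 0, 0, 0, 0],
  "fingers": [0.36, 0.36, 0.36, 0.6, 0.7]
}}

```text
time: 8.4
tool_pos: [0.5738, -0.0989, 0.1639]
eef_rot: [3.108, 0.254, 0.044]
ft_force: [0.8, -1.0, 0.0]
finger_gap: 0.0441
```

```bash
python3 -c "
from h import *
plan([.5035-.003,-.3185,.16],-91)
print(manip.get_state()['q'])
i=get_image('side')
cv2.imwrite('pics/a7.png',cv2.resize(i[140:290,230:380],None,fx=4,fy=4))"
```

```text
t 8.4 p [ 0.5738 -0.0989  0.1639] yang -80.7 z [ 0.03  -0.021 -0.999] gap 0.0441 F [ 0.8 -1.   0. ]
toolshift cm [-10.82  20.47   0.62] twist 10.326641644386996 q7 -0.67
[-0.70509274  0.67335977  1.16883953  1.86462611 -0.70859249  1.05669259
 -0.66579512]
```

View pics/a7.png

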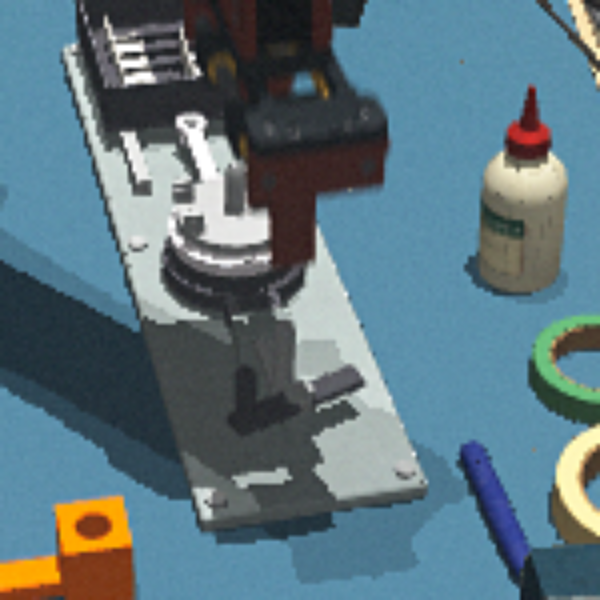

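Emit:
{"name": "step_arm", "arguments": {
  "xyz": [
    [-1.5, 3.0, 0],
    [-2.1, 4.0, 0],
    [-2.1, 4.0, 0],
    [-2.1, 4.0, 0],
    [-1.6, 3.0, 0],
    [-0.8, 1.5, 0],
    [0, 0, 0]
  ],
  "twist": [0, 0, 0, 0, 0, 5, 5],
  "fingers": [0.7, 0.7, 0.7, 0.7, 0.7, 0.7, 0.7]
}}

```text
time: 9.15
tool_pos: [0.5056, -0.3269, 0.1851]
eef_rot: [3.102, -0.033, 0.082]
ft_force: [0.2, 0.3, -0.1]
finger_gap: 0.0615
```

```bash
python3 -c "
from h import *
plan([.5035,-.3185,.028],-91)
print(manip.get_state()['q'])
i=get_image('side');cv2.imwrite('pics/b1.png',cv2.resize(i[140:340,200:400],None,fx=3,fy=3))
i=get_image('top');cv2.imwrite('pics/b2.png',cv2.resize(i[140:260,240:400],None,fx=4.5,fy=4.5))"
```

```text
t 9.15 p [ 0.5056 -0.3269  0.1851] yang -91.3 z [ 0.052 -0.038 -0.998] gap 0.0615 F [ 0.2  0.3 -0.1]
toolshift cm [-1.05 -1.42 15.63] twist -0.26147504291245127 q7 -0.45
[-0.29254637  0.6588347   1.17704084  1.82252258 -0.70879431  1.07541528
 -0.45476536]
```

View pics/b1.png

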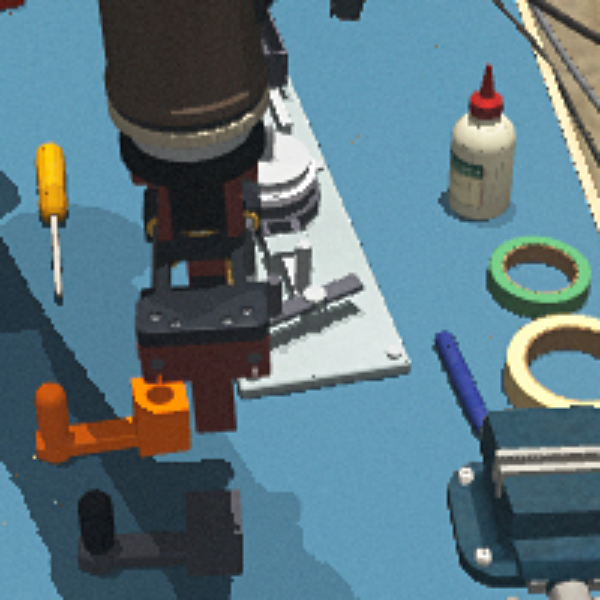

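View pics/b2.png

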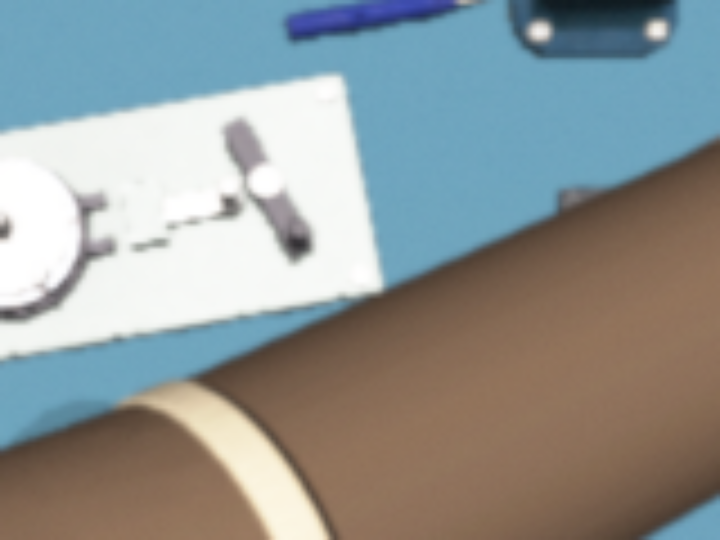

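Emit:
{"name": "step_arm", "arguments": {
  "xyz": [
    [-1.0, -1.4, 1],
    [0, 0, 3],
    [0, 0, 3],
    [0, 0, 3],
    [0, 0, 2.5],
    [0, 0, 0]
  ],
  "twist": [0, 0, 0, 0, 0, 0],
  "fingers": [0.7, 0.7, 0.7, 0.7, 0.7, 0.7]
}}

```text
time: 9.85
tool_pos: [0.5064, -0.3156, 0.0588]
eef_rot: [3.096, 0.007, 0.087]
ft_force: [-0.3, -0.2, 0.1]
finger_gap: 0.0614
```

```bash
python3 -c "
from h import *
plan([.5035,-.3185,.028],-91)
i=get_image('side');cv2.imwrite('pics/b3.png',cv2.resize(i[220:350,200:330],None,fx=4.5,fy=4.5))"
```

```text
t 9.85 p [ 0.5064 -0.3156  0.0588] yang -89.8 z [ 0.056 -0.044 -0.997] gap 0.0614 F [-0.3 -0.2  0.1]
toolshift cm [-0.47  0.15  3.07] twist 1.1756464063501255 q7 -0.32
```

View pics/b3.png

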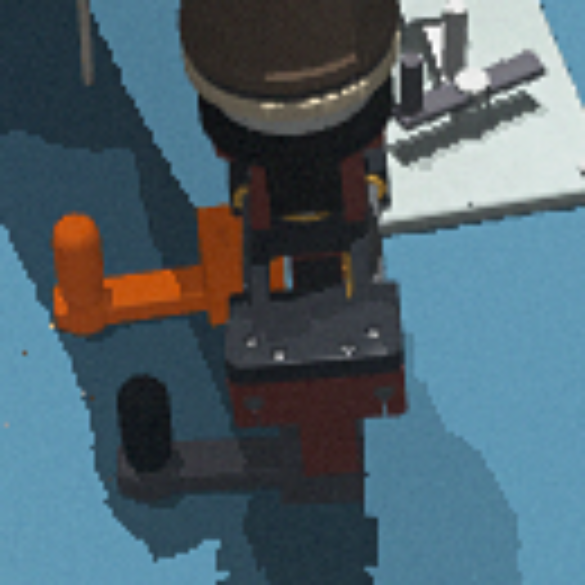

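Emit:
{"name": "step_arm", "arguments": {
  "xyz": [
    [-0.4, 0.1, 1.5],
    [-0.05, 0.05, 1.5],
    [0, 0, 0.1],
    [0, 0, 0]
  ],
  "twist": [1, 0, 0, 0],
  "fingers": [0.7, 0.7, 0.6, 0.5],
  "newtons": 40
}}

```text
time: 10.3
tool_pos: [0.5059, -0.3205, 0.0307]
eef_rot: [3.093, -0.018, 0.096]
ft_force: [0.2, 0.2, 0.3]
finger_gap: 0.0492
```

```bash
python3 -c "
from h import *
plan([.5035,-.3185,.028],-91)"
```

```text
t 10.3 p [ 0.5059 -0.3205  0.0307] yang -90.8 z [ 0.062 -0.048 -0.997] gap 0.0492 F [0.2 0.2 0.3]
toolshift cm [-0.26 -0.21  0.25] twist 0.23798246013802782 q7 -0.29
```

Emit:
{"name": "step_arm", "arguments": {
  "xyz": [
    [-0.2, -0.2, 0.1],
    [0, 0, 0],
    [0, 0, 0],
    [0, 0, 0]
  ],
  "twist": [0, 0, 0, 0],
  "fingers": [0.2, 0.2, 0.2, 0.2],
  "newtons": 40
}}

```text
time: 10.7
tool_pos: [0.5039, -0.3184, 0.0302]
eef_rot: [3.093, -0.018, 0.097]
ft_force: [-0.4, -0.7, -3.8]
finger_gap: 0.036
```

```bash
python3 -c "
from h import *
plan([.5035,-.3185,.028],-91)
i=get_image('side');cv2.imwrite('pics/b4.png',cv2.resize(i[220:350,200:330],None,fx=4.5,fy=4.5))"
```

```text
t 10.7 p [ 0.5039 -0.3184  0.0302] yang -90.8 z [ 0.063 -0.048 -0.997] gap 0.036 F [-0.4 -0.7 -3.8]
toolshift cm [-0.06  0.    0.21] twist 0.2444427352531875 q7 -0.29
```

View pics/b4.png

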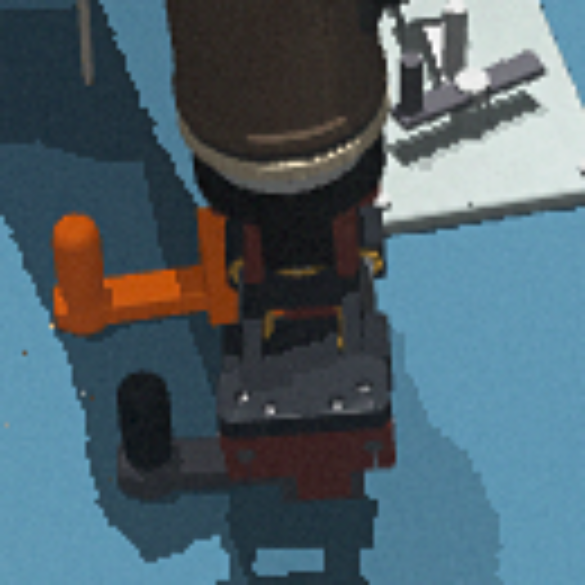

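```bash
cat >> h.py <<'E'
import json,os
def save0():
    s=manip.get_state();json.dump([list(map(float,s["eef_rot"])),list(map(float,s["tool_pos"]))],open("g.json","w"))
def crank():
    r0,p0=json.load(open("g.json"));R0=Ro.from_rotvec(r0).as_matrix();o=R0.T@(np.array([.5035,-.3185,0])-p0)
    C0=Ro.from_euler("z",-1,degrees=True).as_matrix();G=R0.T@C0
    s=manip.get_state();R=Ro.from_rotvec(s["eef_rot"]).as_matrix()
    C=R@G;po=np.array(s["tool_pos"])+R@o
    print("crank org",po.round(4),"yaw",np.degrees(np.arctan2(C[1,0],C[0,0])).round(1),"zaxis",C[:,2].round(3))
    return po,C,R
def cplan(xyz,yaw=None):
    po,C,R=crank();d=R.T@(np.array(xyz)-po)*100
    print("shift cm",d.round(2),"twist",None if yaw is None else round(np.degrees(np.arctan2(C[1,0],C[0,0]))-yaw,1),"t",manip.get_state()["time"],"F",np.round(manip.get_state()["ft_force"],1),"q",np.round(manip.get_state()["q"],2))
E
python3 -c "
from h import *
save0();cplan([.5035,-.3185,.13])"
```

```text
crank org [ 0.5035 -0.3185 -0.    ] yaw -1.0 zaxis [-0.  0.  1.]
shift cm [  0.82   0.61 -12.96] twist None t 10.75 F [-0.5 -0.2 -2.4] q [-0.17  0.81  0.94  1.95 -0.94  0.8  -0.29]
```

Emit:
{"name": "step_arm", "arguments": {
  "xyz": [
    [0.1, 0.05, -1],
    [0.2, 0.15, -3],
    [0.2, 0.15, -3],
    [0.2, 0.15, -3],
    [0.1, 0.1, -2]
  ],
  "twist": [0, 0, 0, 0, 0],
  "fingers": [0.2, 0.2, 0.2, 0.2, 0.2]
}}

```text
time: 11.25
tool_pos: [0.5021, -0.3173, 0.1536]
eef_rot: [3.096, -0.02, 0.087]
ft_force: [0.9, -0.6, -3.7]
finger_gap: 0.036
```

```bash
python3 -c "
from h import *
cplan([*SH,.13],9.4)
i=get_image('side');cv2.imwrite('pics/b5.png',cv2.resize(i[150:350,200:400],None,fx=3,fy=3))"
```

```text
crank org [ 0.5015 -0.3174  0.1235] yaw -1.1 zaxis [ 0.007 -0.003  1.   ]
shift cm [  5.27 -34.76  -1.88] twist -10.5 t 11.25 F [ 0.9 -0.6 -3.7] q [-0.29  0.67  1.14  1.88 -0.74  1.   -0.43]
```

View pics/b5.png

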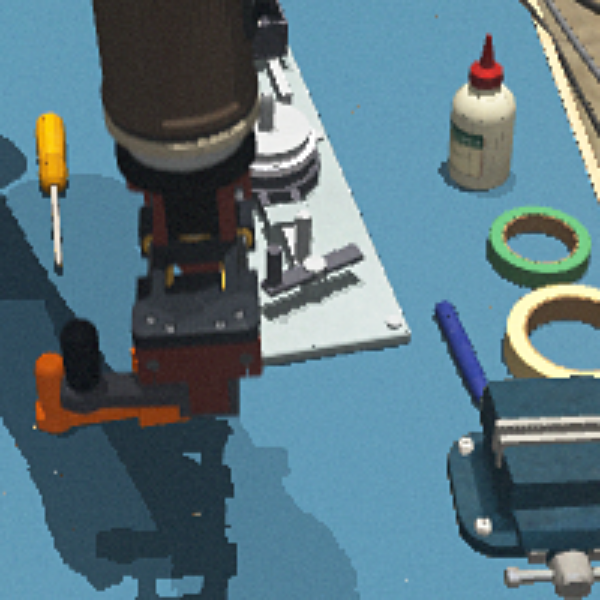

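Emit:
{"name": "step_arm", "arguments": {
  "xyz": [
    [0.3, -2.0, -0.3],
    [0.5, -3.5, -0.3],
    [0.6, -4.0, -0.3],
    [0.6, -4.0, -0.2],
    [0.6, -4.0, -0.2],
    [0.6, -4.0, -0.2],
    [0.6, -4.0, -0.1],
    [0.5, -3.5, 0],
    [0.4, -2.5, 0],
    [0.2, -1.5, 0]
  ],
  "twist": [0, 0, 0, 0, 0, 0, 0, 0, 0, 0],
  "fingers": [0.2, 0.2, 0.2, 0.2, 0.2, 0.2, 0.2, 0.2, 0.2, 0.2]
}}

```text
time: 12.3
tool_pos: [0.5564, 0.021, 0.1609]
eef_rot: [3.094, -0.033, 0.096]
ft_force: [0.1, 0.6, -3.3]
finger_gap: 0.0362
```

```bash
python3 -c "
from h import *
cplan([*SH,.115],9.4)"
```

```text
crank org [0.5559 0.0208 0.1308] yaw -1.6 zaxis [ 0.001 -0.001  1.   ]
shift cm [ 0.09 -0.99  1.54] twist -11.0 t 12.3 F [ 0.1  0.6 -3.3] q [-1.02  0.7   1.29  1.95 -0.76  1.03 -1.  ]
```

Emit:
{"name": "step_arm", "arguments": {
  "xyz": [
    [0.1, -0.9, 0],
    [0, 0, 0],
    [0, 0, 0]
  ],
  "twist": [-5.5, -5.5, 0],
  "fingers": [0.2, 0.2, 0.2]
}}

```text
time: 12.6
tool_pos: [0.5571, 0.0326, 0.1594]
eef_rot: [3.075, 0.278, 0.086]
ft_force: [0.2, -0.6, -4.0]
finger_gap: 0.0357
```

```bash
python3 -c "
from h import *
cplan([*SH,.115],9.4)
i=get_image('side');j=get_image('top')
cv2.imwrite('pics/b6.png',np.hstack([cv2.resize(i[130:250,220:340],(400,400)),cv2.resize(j[150:250,190:290],(400,400))]))"
```

```text
crank org [0.5563 0.032  0.1293] yaw 10.0 zaxis [0.011 0.013 1.   ]
shift cm [0.05 0.14 1.44] twist 0.6 t 12.6 F [ 0.2 -0.6 -4. ] q [-1.03  0.67  1.24  1.95 -0.72  1.   -0.86]
```

View pics/b6.png

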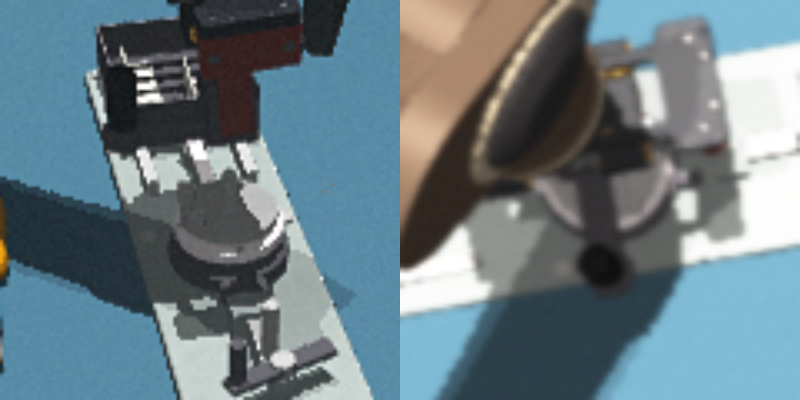

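```bash
python3 -c "
from h import *
print(onz('top',240.2,216.3,.188))
po,C,R=crank();print(po+C@np.array([-.075,0,.060]))
print(SH)"
```

```text
[0.48119915 0.01845904 0.188     ]
crank org [0.5564 0.0318 0.1292] yaw 9.7 zaxis [0.01  0.012 1.   ]
[0.48306354 0.0199374  0.19016885]
[0.558 0.03 ]
```

```bash
python3 -c "
from h import *
cplan([.5585,.0303,.100],9.4)"
```

```text
crank org [0.5564 0.0318 0.1292] yaw 9.7 zaxis [0.01  0.012 1.   ]
shift cm [0.04 0.02 2.94] twist 0.3 t 12.7 F [-0.2  0.2 -2.7] q [-1.03  0.67  1.24  1.95 -0.72  1.   -0.86]
```

Emit:
{"name": "step_arm", "arguments": {
  "xyz": [
    [0, 0, 1.2],
    [0, 0, 1.2],
    [0, 0, 0.5],
    [0, 0, 0]
  ],
  "twist": [0, 0, 0, 0],
  "fingers": [0.2, 0.2, 0.2, 0.2]
}}

```text
time: 13.1
tool_pos: [0.5584, 0.0289, 0.1273]
eef_rot: [3.077, 0.258, 0.084]
ft_force: [-0.1, 0.1, -3.3]
finger_gap: 0.0357
```

```bash
python3 -c "
from h import *
cplan([.5583,.0300,.085],9.4)"
```

```text
crank org [0.5576 0.0283 0.0972] yaw 9.2 zaxis [0.011 0.013 1.   ]
shift cm [ 0.04 -0.23  1.21] twist -0.2 t 13.1 F [-0.1  0.1 -3.3] q [-0.98  0.71  1.19  1.97 -0.77  0.95 -0.83]
```

Emit:
{"name": "step_arm", "arguments": {
  "xyz": [
    [0.05, -0.2, 0.1],
    [0, 0, 0.5],
    [0, 0, 0.6],
    [0, 0, 0.3]
  ],
  "twist": [0, 0, 0, 0],
  "fingers": [0.2, 0.2, 0.2, 0.2]
}}

```text
time: 13.5
tool_pos: [0.5598, 0.03, 0.1113]
eef_rot: [3.076, 0.256, 0.085]
ft_force: [-0.3, -0.3, -4.6]
finger_gap: 0.0353
```

```bash
python3 -c "
from h import *
cplan([.5583,.0300,.070],9.4)
i=get_image('side');cv2.imwrite('pics/b7.png',cv2.resize(i[130:250,220:340],None,fx=5,fy=5))"
```

```text
crank org [0.5591 0.0293 0.0812] yaw 9.1 zaxis [0.011 0.013 1.   ]
shift cm [-0.12 -0.14  1.11] twist -0.3 t 13.5 F [-0.3 -0.3 -4.6] q [-0.97  0.72  1.16  1.98 -0.8   0.92 -0.82]
```

View pics/b7.png

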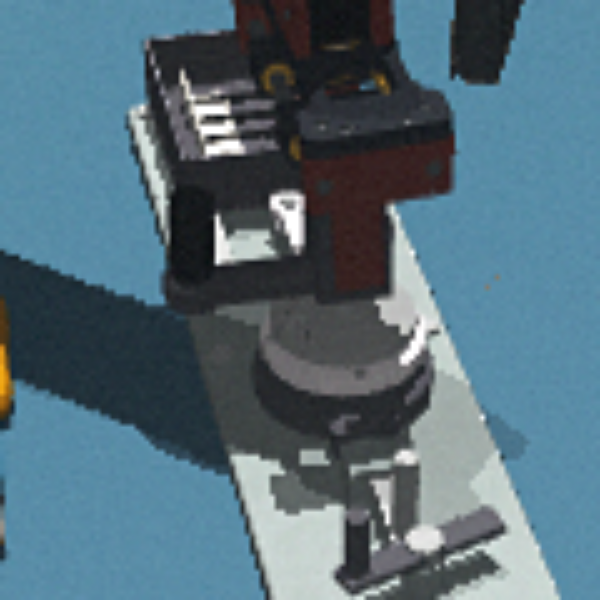

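Emit:
{"name": "step_arm", "arguments": {
  "xyz": [
    [-0.1, -0.1, 0.3],
    [0, 0, 0.5],
    [0, 0, 0.5],
    [0, 0, 0.5]
  ],
  "twist": [0, 0, 0, 0],
  "fingers": [0.2, 0.2, 0.2, 0.2]
}}

```text
time: 13.95
tool_pos: [0.56, 0.03, 0.0923]
eef_rot: [3.076, 0.257, 0.086]
ft_force: [-11.9, 0.7, 50.5]
finger_gap: 0.0359
```

```bash
python3 -c "
from h import *
cplan([.5583,.0300,.062],9.4)"
```

```text
crank org [0.5593 0.0294 0.0622] yaw 9.2 zaxis [0.01  0.013 1.   ]
shift cm [-0.09 -0.08  0.01] twist -0.2 t 13.95 F [-11.9   0.7  50.5] q [-0.94  0.74  1.13  1.99 -0.83  0.89 -0.8 ]
```

Emit:
{"name": "step_arm", "arguments": {
  "xyz": [
    [0, 0, -0.1],
    [0, 0, 0],
    [0, 0, 0]
  ],
  "twist": [0, 0, 0],
  "fingers": [0.2, 0.65, 0.65]
}}

```text
time: 14.25
tool_pos: [0.5607, 0.0295, 0.0935]
eef_rot: [3.076, 0.256, 0.088]
ft_force: [0.4, -0.3, -0.3]
finger_gap: 0.0483
```

```bash
python3 -c "
from h import *
plan([.56,.03,.17])"
```

```text
t 14.25 p [0.5607 0.0295 0.0935] yang -80.6 z [ 0.061 -0.049 -0.997] gap 0.0483 F [ 0.4 -0.3 -0.3]
toolshift cm [ 0.34  0.39 -7.64] twist None q7 -0.8
```

Emit:
{"name": "step_arm", "arguments": {
  "xyz": [
    [0, 0, -1],
    [0.15, 0.15, -3],
    [0.15, 0.15, -3.5],
    [-2.0, 0, 0],
    [-3.0, 0, 0],
    [-2.0, 0, 0]
  ],
  "twist": [0, 0, 0, 0, 0, 0],
  "fingers": [0.65, 0.65, 0.6, 0.6, 0.6, 0.6]
}}

```text
time: 14.85
tool_pos: [0.492, 0.0177, 0.1713]
eef_rot: [3.073, 0.255, 0.095]
ft_force: [-0.9, -0.5, -0.8]
finger_gap: 0.0528
```

```bash
python3 -c "
from h import *
plan([*sh(-75,0),.165],-10)
print(sh(-75,0))
i=get_image('side');j=get_image('top')
cv2.imwrite('pics/d1.png',np.hstack([cv2.resize(i[130:250,220:340],(400,400)),cv2.resize(j[150:250,190:290],(400,400))]))"
```

```text
t 14.85 p [0.492  0.0177 0.1713] yang -80.6 z [ 0.066 -0.051 -0.997] gap 0.0528 F [-0.9 -0.5 -0.8]
toolshift cm [-0.83 -0.18  0.58] twist -70.6174857085295 q7 -0.87
[0.48400709 0.01775055]
```

View pics/d1.png

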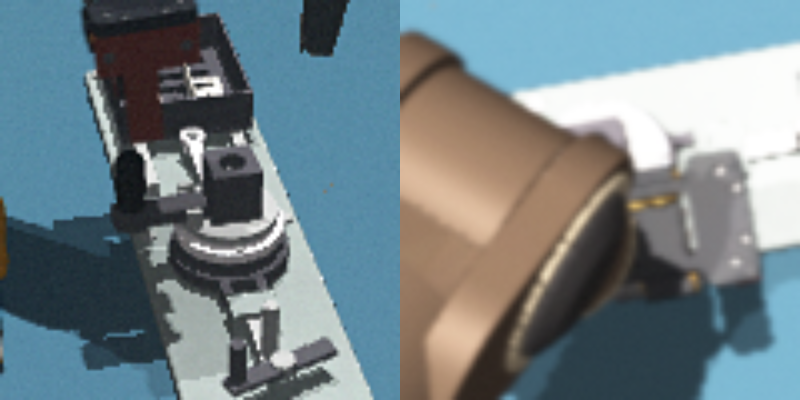

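```bash
python3 -c "
from h import *
print(onz('side',289.7,178.3,.104), onz('side',289.7,178.3,.110))
i=cv2.imread('pics/d1.png')
print(proj('side',[.559,.030,.104]),proj('side',[*sh(-75,0),.122]))
j=get_image('side');cv2.imwrite('pics/d2.png',cv2.resize(j[155:225,245:315],None,fx=8,fy=8,interpolation=cv2.INTER_CUBIC))"
```

```text
[0.56097275 0.02936956 0.104     ] [0.56039956 0.02098934 0.11      ]
[288.86042327 178.17035358] [257.28420309 175.86749992]
```

View pics/d2.png

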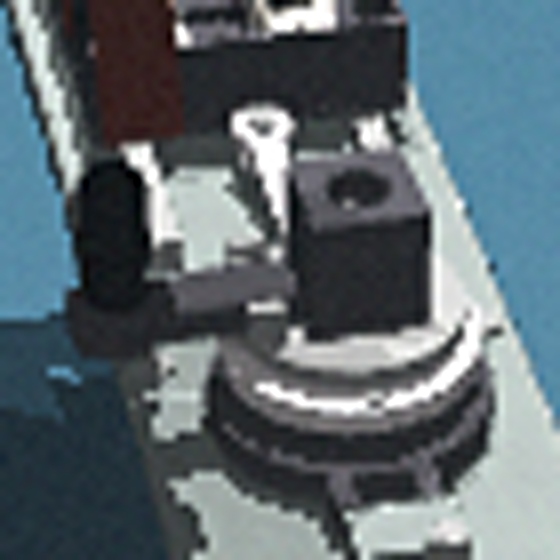

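Emit:
{"name": "step_arm", "arguments": {
  "xyz": [
    [-0.6, -0.1, 0],
    [0, 0, 0],
    [0, 0, 0],
    [0, 0, 0],
    [0, 0, 0],
    [0, 0, 0.5],
    [0, 0, 0.5],
    [0, 0, 0.5],
    [0, 0, 0.5]
  ],
  "twist": [-8, -8, -8, -8, -8, -8, -8, -8, -6],
  "fingers": [0.6, 0.6, 0.6, 0.6, 0.6, 0.6, 0.6, 0.6, 0.6]
}}

```text
time: 15.9
tool_pos: [0.5014, 0.0203, 0.1563]
eef_rot: [2.294, 2.009, 0.041]
ft_force: [-0.0, 0.0, 0.3]
finger_gap: 0.0528
```

```bash
python3 -c "
from h import *
plan([.4855,.018,.105],-10)
print(np.round(manip.get_state()['q'],2))
j=get_image('side');cv2.imwrite('pics/d3.png',cv2.resize(j[100:240,190:330],None,fx=4,fy=4,interpolation=cv2.INTER_CUBIC))"
```

```text
t 15.9 p [0.5014 0.0203 0.1563] yang -7.5 z [ 0.081 -0.052 -0.995] gap 0.0528 F [-0.   0.   0.3]
toolshift cm [-0.23 -1.99  4.99] twist 2.5078593061166714 q7 0.1
[-0.96  0.38  0.98  2.09 -0.38  0.78  0.1 ]
```

View pics/d3.png

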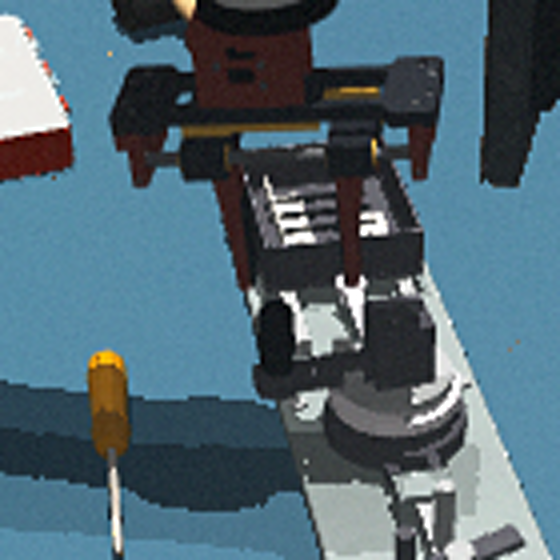

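Emit:
{"name": "step_arm", "arguments": {
  "xyz": [
    [-0.1, -1.0, 0],
    [-0.1, -1.0, 0.5],
    [0, 0, 1.5],
    [0, 0, 1.5],
    [0, 0, 0.8]
  ],
  "twist": [0, 0, 0, 0, 0],
  "fingers": [0.6, 0.6, 0.6, 0.5, 0.5]
}}

```text
time: 16.45
tool_pos: [0.4843, 0.0188, 0.1112]
eef_rot: [2.301, 1.999, 0.045]
ft_force: [-0.1, -0.6, 0.9]
finger_gap: 0.0446
```

```bash
python3 -c "
from h import *
plan([.4855,.018,.105],-10)
print(np.round(manip.get_state()['q'],2))
j=get_image('side');cv2.imwrite('pics/d4.png',cv2.resize(j[130:230,220:320],None,fx=5.5,fy=5.5,interpolation=cv2.INTER_CUBIC))"
```

```text
t 16.45 p [0.4843 0.0188 0.1112] yang -7.9 z [ 0.083 -0.051 -0.995] gap 0.0446 F [-0.1 -0.6  0.9]
toolshift cm [-0.04  0.07  0.64] twist 2.068917070968155 q7 0.16
[-0.91  0.43  0.91  2.17 -0.46  0.67  0.16]
```

View pics/d4.png

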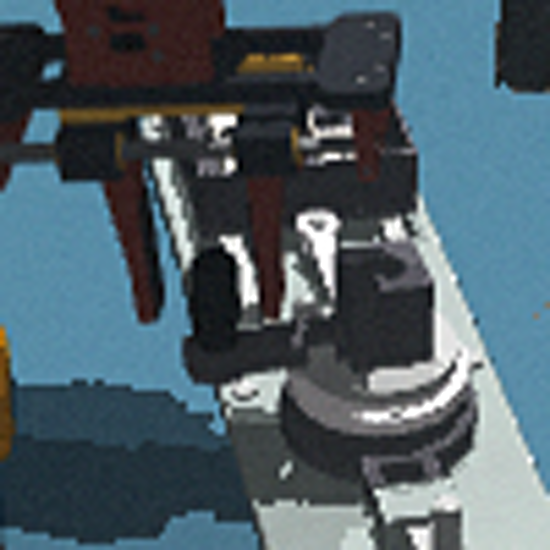

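Emit:
{"name": "step_arm", "arguments": {
  "xyz": [
    [0, 0.05, 0.4],
    [0, 0, 0.1],
    [0, 0, 0],
    [0, 0, 0]
  ],
  "twist": [0, 0, 0, 0],
  "fingers": [0, 0, 0, 0],
  "newtons": 25
}}

```text
time: 16.9
tool_pos: [0.4847, 0.0184, 0.1058]
eef_rot: [2.303, 1.997, 0.043]
ft_force: [-0.4, -0.1, -3.1]
finger_gap: 0.0211
```

```bash
cat >> h.py <<'E'
CC=np.array([.559,.0298])
def turn(n=5,per=9.0,z=.108,r=.075,first=None):
    s=manip.get_state();R=Ro.from_rotvec(s["eef_rot"]).as_matrix();p=np.array(s["tool_pos"]);v=p[:2]-CC
    a=np.degrees(np.arctan2(v[1],v[0]))
    print("t",round(s["time"],2),"ang",(189.4-a)%360,"r",np.hypot(*v).round(4),"z",p[2].round(4),"tilt",R[:2,2].round(3),"gap",round(s["finger_gap"],4),"F",np.round(s["ft_force"],1),"q",np.round(s["q"],2))
    rows=[]
    for i in range(1,n+1):
        aa=np.deg2rad(a-per*i);q=np.array([*(CC+r*np.array([np.cos(aa),np.sin(aa)])),p[2]+(z-p[2])/(n-i+1)])
        rows.append([float(x) for x in (R.T@(q-p)*100).round(2)]);p=q
    print(rows)
E
python3 -c "
from h import *
turn()"
```

```text
t 16.9 ang 0.6877652100151863 r 0.0752 z 0.1058 tilt [ 0.082 -0.052] gap 0.0211 F [-0.4 -0.1 -3.1] q [-0.89  0.44  0.9   2.17 -0.47  0.66  0.17]
[[1.15, -0.23, -0.11], [1.17, -0.06, -0.1], [1.17, 0.12, -0.08], [1.14, 0.3, -0.06], [1.08, 0.48, -0.04]]
```

Emit:
{"name": "step_arm", "arguments": {
  "xyz": [
    [0.7, -0.18, 0],
    [1.1, -0.14, 0],
    [1.17, 0, 0],
    [1.16, 0.2, 0],
    [1.12, 0.36, 0]
  ],
  "twist": [0, 0, 0, 0, 0],
  "fingers": [0, 0, 0, 0, 0],
  "newtons": 25
}}

```text
time: 17.4
tool_pos: [0.4936, 0.0722, 0.1044]
eef_rot: [2.306, 1.995, 0.04]
ft_force: [0.6, -4.5, 0.0]
finger_gap: 0.0213
```

```bash
python3 -c "
from h import *
turn()"
```

```text
t 17.4 ang 42.36343879320816 r 0.078 z 0.1044 tilt [ 0.08  -0.052] gap 0.0213 F [ 0.6 -4.5  0. ] q [-0.99  0.47  0.9   2.13 -0.48  0.68  0.07]
[[0.9, 0.85, -0.04], [0.92, 0.73, -0.05], [0.8, 0.87, -0.03], [0.65, 0.98, -0.01], [0.49, 1.07, 0.0]]
```

Emit:
{"name": "step_arm", "arguments": {
  "xyz": [
    [0.95, 0.75, -0.1],
    [0.92, 0.75, -0.1],
    [0.8, 0.87, -0.05],
    [0.65, 0.98, 0],
    [0.49, 1.07, 0]
  ],
  "twist": [0, 0, 0, 0, 0],
  "fingers": [0, 0, 0, 0, 0]
}}

```text
time: 17.9
tool_pos: [0.5398, 0.1062, 0.1051]
eef_rot: [2.307, 2.001, 0.018]
ft_force: [-7.2, -3.6, 3.2]
finger_gap: 0.021
```

```bash
python3 -c "
from h import *
turn()"
```

```text
t 17.9 ang 85.32688067730466 r 0.0788 z 0.1051 tilt [ 0.066 -0.058] gap 0.021 F [-7.2 -3.6  3.2] q [-0.97  0.56  0.87  2.   -0.51  0.77  0.03]
[[0.0, 1.27, 0.04], [0.18, 1.16, 0.02], [-0.01, 1.18, 0.03], [-0.19, 1.16, 0.04], [-0.37, 1.12, 0.04]]
```

Emit:
{"name": "step_arm", "arguments": {
  "xyz": [
    [0.22, 1.28, 0.04],
    [0.14, 1.28, 0.02],
    [-0.03, 1.28, 0.03],
    [-0.22, 1.26, 0.04],
    [-0.4, 1.22, 0.04]
  ],
  "twist": [0, 0, 0, 0, 0],
  "fingers": [0, 0, 0, 0, 0]
}}

```text
time: 18.4
tool_pos: [0.5964, 0.0995, 0.1042]
eef_rot: [2.316, 2.019, -0.009]
ft_force: [-11.2, -1.3, 9.3]
finger_gap: 0.0213
```

```bash
sed -i 's/^CC=.*/CC=np.array([.559,.032])/' h.py; python3 -c "
from h import *
turn()"
```

```text
t 18.4 ang 128.3661178859471 r 0.0771 z 0.1042 tilt [ 0.041 -0.056] gap 0.0213 F [-11.2  -1.3   9.3] q [-0.86  0.64  0.83  1.85 -0.53  0.86  0.07]
[[-0.71, 0.99, 0.01], [-0.67, 0.97, 0.01], [-0.81, 0.85, 0.01], [-0.94, 0.72, 0.01], [-1.04, 0.56, 0.0]]
```

Emit:
{"name": "step_arm", "arguments": {
  "xyz": [
    [-0.62, 1.06, 0.03],
    [-0.72, 1.02, 0.03],
    [-0.86, 0.9, 0.02],
    [-0.98, 0.75, 0.02],
    [-1.06, 0.57, 0]
  ],
  "twist": [0, 0, 0, 0, 0],
  "fingers": [0, 0, 0, 0, 0]
}}

```text
time: 18.9
tool_pos: [0.6292, 0.061, 0.1051]
eef_rot: [2.326, 2.043, -0.024]
ft_force: [-7.6, 2.6, 8.1]
finger_gap: 0.0211
```

```bash
python3 -c "
from h import *
turn()"
```

```text
t 18.9 ang 166.94500775125837 r 0.076 z 0.1051 tilt [ 0.019 -0.044] gap 0.0211 F [-7.6  2.6  8.1] q [-0.73  0.68  0.8   1.76 -0.54  0.92  0.15]
[[-1.11, 0.42, -0.0], [-1.13, 0.33, -0.0], [-1.17, 0.15, -0.0], [-1.18, -0.03, -0.01], [-1.16, -0.22, -0.01]]
```

Emit:
{"name": "step_arm", "arguments": {
  "xyz": [
    [-1.18, 0.42, 0],
    [-1.2, 0.32, 0],
    [-1.2, 0.15, 0],
    [-1.2, -0.03, 0],
    [-1.16, -0.22, 0]
  ],
  "twist": [0, 0, 0, 0, 0],
  "fingers": [0, 0, 0, 0, 0]
}}

```text
time: 19.4
tool_pos: [0.6302, 0.009, 0.1071]
eef_rot: [2.326, 2.06, -0.02]
ft_force: [-0.9, -1.0, 1.5]
finger_gap: 0.0211
```

```bash
python3 -c "
from h import *
turn()"
```

```text
t 19.4 ang 207.27900382194778 r 0.0748 z 0.1071 tilt [ 0.013 -0.034] gap 0.0211 F [-0.9 -1.   1.5] q [-0.64  0.67  0.79  1.76 -0.54  0.93  0.24]
[[-1.14, -0.3, 0.01], [-1.07, -0.49, 0.01], [-0.98, -0.65, 0.0], [-0.87, -0.79, -0.0], [-0.73, -0.92, -0.01]]
```

Emit:
{"name": "step_arm", "arguments": {
  "xyz": [
    [-1.16, -0.32, 0.03],
    [-1.09, -0.5, 0.03],
    [-1.0, -0.66, 0.03],
    [-0.88, -0.8, 0.02],
    [-0.74, -0.93, 0]
  ],
  "twist": [0, 0, 0, 0, 0],
  "fingers": [0, 0, 0, 0, 0]
}}

```text
time: 19.9
tool_pos: [0.589, -0.0399, 0.1069]
eef_rot: [2.329, 2.059, -0.022]
ft_force: [-5.6, 3.3, 5.6]
finger_gap: 0.0211
```

```bash
python3 -c "
from h import *
turn()"
```

```text
t 19.9 ang 256.71716290380937 r 0.0779 z 0.1069 tilt [ 0.011 -0.034] gap 0.0211 F [-5.6  3.3  5.6] q [-0.6   0.61  0.8   1.86 -0.52  0.88  0.33]
[[-0.25, -1.21, -0.03], [-0.33, -1.13, -0.03], [-0.15, -1.17, -0.04], [0.04, -1.18, -0.04], [0.22, -1.16, -0.05]]
```

Emit:
{"name": "step_arm", "arguments": {
  "xyz": [
    [-0.38, -1.02, 0],
    [-0.3, -1.02, 0],
    [-0.15, -1.05, 0],
    [0.03, -1.06, 0],
    [0.2, -1.04, 0]
  ],
  "twist": [0, 0, 0, 0, 0],
  "fingers": [0, 0, 0, 0, 0]
}}

```text
time: 20.4
tool_pos: [0.533, -0.0411, 0.1071]
eef_rot: [2.33, 2.056, -0.017]
ft_force: [0.4, -0.7, 4.3]
finger_gap: 0.0206
```

```bash
python3 -c "
from h import *
turn()"
```

```text
t 20.4 ang 298.9991703221696 r 0.0776 z 0.1071 tilt [ 0.015 -0.033] gap 0.0206 F [ 0.4 -0.7  4.3] q [-0.65  0.53  0.83  2.   -0.5   0.81  0.33]
[[0.59, -1.07, -0.06], [0.51, -1.06, -0.05], [0.67, -0.96, -0.06], [0.82, -0.85, -0.06], [0.94, -0.71, -0.06]]
```

Emit:
{"name": "step_arm", "arguments": {
  "xyz": [
    [0.42, -1.07, 0],
    [0.5, -1.03, 0],
    [0.65, -0.94, 0],
    [0.8, -0.83, 0],
    [0.92, -0.7, 0]
  ],
  "twist": [0, 0, 0, 0, 0],
  "fingers": [0, 0, 0, 0, 0]
}}

```text
time: 20.9
tool_pos: [0.4901, -0.0025, 0.1066]
eef_rot: [2.326, 2.05, -0.013]
ft_force: [-0.6, -2.0, 5.2]
finger_gap: 0.0211
```

```bash
python3 -c "
from h import *
turn()"
```

```text
t 20.9 ang 342.77491545605335 r 0.077 z 0.1066 tilt [ 0.021 -0.036] gap 0.0211 F [-0.6 -2.   5.2] q [-0.79  0.46  0.87  2.11 -0.47  0.75  0.24]
[[1.14, -0.41, -0.08], [1.1, -0.41, -0.08], [1.15, -0.23, -0.07], [1.17, -0.05, -0.07], [1.17, 0.14, -0.06]]
```

Emit:
{"name": "step_arm", "arguments": {
  "xyz": [
    [1.06, -0.5, 0],
    [1.1, -0.38, 0],
    [1.14, -0.2, 0],
    [1.16, -0.03, 0],
    [1.16, 0.15, 0]
  ],
  "twist": [0, 0, 0, 0, 0],
  "fingers": [0, 0, 0, 0, 0]
}}

```text
time: 21.4
tool_pos: [0.4852, 0.0571, 0.1057]
eef_rot: [2.324, 2.049, -0.011]
ft_force: [1.3, -3.5, 2.8]
finger_gap: 0.021
```

```bash
python3 -c "
from h import *
turn()"
```

```text
t 21.4 ang 28.183227665406605 r 0.0779 z 0.1057 tilt [ 0.023 -0.037] gap 0.021 F [ 1.3 -3.5  2.8] q [-0.92  0.47  0.87  2.11 -0.47  0.75  0.12]
[[1.07, 0.62, -0.07], [1.06, 0.5, -0.07], [0.97, 0.66, -0.06], [0.86, 0.81, -0.05], [0.72, 0.93, -0.05]]
```

Second turn under way, pace on target.

Emit:
{"name": "step_arm", "arguments": {
  "xyz": [
    [1.12, 0.42, 0],
    [1.06, 0.53, 0],
    [0.97, 0.68, 0],
    [0.86, 0.83, 0],
    [0.72, 0.96, 0]
  ],
  "twist": [0, 0, 0, 0, 0],
  "fingers": [0, 0, 0, 0, 0]
}}

```text
time: 21.9
tool_pos: [0.5226, 0.103, 0.1041]
eef_rot: [2.323, 2.054, -0.021]
ft_force: [-3.8, -4.1, 7.6]
finger_gap: 0.0208
```

```bash
python3 -c "
from h import *
turn()"
```

```text
t 21.9 ang 72.2555282544222 r 0.0798 z 0.1041 tilt [ 0.017 -0.04 ] gap 0.0208 F [-3.8 -4.1  7.6] q [-0.94  0.54  0.84  2.   -0.5   0.81  0.06]
[[0.19, 1.29, -0.06], [0.41, 1.1, -0.07], [0.24, 1.15, -0.06], [0.05, 1.18, -0.05], [-0.13, 1.17, -0.05]]
```

Emit:
{"name": "step_arm", "arguments": {
  "xyz": [
    [0.45, 1.2, 0],
    [0.38, 1.2, 0],
    [0.2, 1.26, 0],
    [0.02, 1.28, 0],
    [-0.18, 1.27, 0]
  ],
  "twist": [0, 0, 0, 0, 0],
  "fingers": [0, 0, 0, 0, 0]
}}

```text
time: 22.4
tool_pos: [0.5795, 0.1094, 0.1034]
eef_rot: [2.333, 2.07, -0.042]
ft_force: [-9.4, -0.6, 15.0]
finger_gap: 0.0206
```

```bash
python3 -c "
from h import *
turn()"
```

```text
t 22.4 ang 114.25431146944685 r 0.0801 z 0.1034 tilt [-0.005 -0.035] gap 0.0206 F [-9.4 -0.6 15. ] q [-0.85  0.64  0.81  1.85 -0.53  0.91  0.08]
[[-0.76, 1.08, -0.07], [-0.43, 1.09, -0.08], [-0.6, 1.01, -0.07], [-0.75, 0.91, -0.07], [-0.88, 0.78, -0.06]]
```

Emit:
{"name": "step_arm", "arguments": {
  "xyz": [
    [-0.6, 1.2, -0.08],
    [-0.55, 1.18, -0.08],
    [-0.68, 1.1, -0.08],
    [-0.82, 0.98, -0.06],
    [-0.94, 0.83, -0.05]
  ],
  "twist": [0, 0, 0, 0, 0],
  "fingers": [0, 0, 0, 0, 0]
}}

```text
time: 22.9
tool_pos: [0.6202, 0.0822, 0.1039]
eef_rot: [-2.331, -2.09, 0.056]
ft_force: [-5.4, 4.2, 8.7]
finger_gap: 0.0213
```

```bash
python3 -c "
from h import *
turn()"
```

```text
t 22.9 ang 150.0561934786245 r 0.0792 z 0.1039 tilt [-0.033 -0.016] gap 0.0213 F [-5.4  4.2  8.7] q [-0.73  0.69  0.77  1.73 -0.55  0.99  0.15]
[[-1.19, 0.48, -0.07], [-1.0, 0.62, -0.08], [-1.08, 0.46, -0.07], [-1.14, 0.28, -0.07], [-1.17, 0.1, -0.06]]
```

Emit:
{"name": "step_arm", "arguments": {
  "xyz": [
    [-1.2, 0.68, -0.05],
    [-1.15, 0.64, -0.05],
    [-1.22, 0.46, -0.05],
    [-1.26, 0.28, -0.03],
    [-1.26, 0.1, 0]
  ],
  "twist": [0, 0, 0, 0, 0],
  "fingers": [0, 0, 0, 0, 0]
}}

```text
time: 23.4
tool_pos: [0.6372, 0.0334, 0.1044]
eef_rot: [-2.307, -2.092, 0.043]
ft_force: [0.8, 2.1, 3.6]
finger_gap: 0.0204
```

```bash
python3 -c "
from h import *
turn()"
```

```text
t 23.4 ang 188.358315409962 r 0.0782 z 0.1044 tilt [-0.038  0.001] gap 0.0204 F [0.8 2.1 3.6] q [-0.62  0.71  0.76  1.7  -0.55  1.01  0.24]
[[-1.21, -0.28, -0.06], [-1.17, -0.14, -0.06], [-1.13, -0.32, -0.06], [-1.07, -0.5, -0.05], [-0.98, -0.66, -0.05]]
```

Emit:
{"name": "step_arm", "arguments": {
  "xyz": [
    [-1.22, -0.1, 0],
    [-1.19, -0.18, 0],
    [-1.14, -0.34, 0],
    [-1.08, -0.52, 0],
    [-0.98, -0.66, 0]
  ],
  "twist": [0, 0, 0, 0, 0],
  "fingers": [0, 0, 0, 0, 0]
}}

```text
time: 23.9
tool_pos: [0.6098, -0.0281, 0.1048]
eef_rot: [-2.309, -2.087, 0.05]
ft_force: [-6.3, 2.7, 5.5]
finger_gap: 0.0208
```

```bash
python3 -c "
from h import *
turn()"
```

```text
t 23.9 ang 239.1869598460352 r 0.0787 z 0.1048 tilt [-0.043 -0.   ] gap 0.0208 F [-6.3  2.7  5.5] q [-0.55  0.67  0.77  1.76 -0.54  0.98  0.34]
[[-0.52, -1.15, -0.01], [-0.63, -0.99, -0.02], [-0.47, -1.08, -0.02], [-0.29, -1.14, -0.02], [-0.11, -1.17, -0.01]]
```

Emit:
{"name": "step_arm", "arguments": {
  "xyz": [
    [-0.62, -0.84, 0],
    [-0.56, -0.86, 0],
    [-0.45, -0.93, 0],
    [-0.3, -0.99, 0],
    [-0.13, -1.02, 0]
  ],
  "twist": [0, 0, 0, 0, 0],
  "fingers": [0, 0, 0, 0, 0]
}}

```text
time: 24.4
tool_pos: [0.5526, -0.0462, 0.1055]
eef_rot: [-2.306, -2.078, 0.057]
ft_force: [-0.9, 3.8, -0.4]
finger_gap: 0.0209
```

```bash
python3 -c "
from h import *
turn()"
```

```text
t 24.4 ang 284.11206451004176 r 0.0785 z 0.1055 tilt [-0.052  0.003] gap 0.0209 F [-0.9  3.8 -0.4] q [-0.57  0.59  0.79  1.9  -0.51  0.92  0.37]
[[0.42, -1.18, 0.01], [0.25, -1.15, 0.01], [0.43, -1.1, 0.01], [0.59, -1.02, 0.0], [0.74, -0.91, -0.0]]
```

Emit:
{"name": "step_arm", "arguments": {
  "xyz": [
    [0.25, -1.07, 0],
    [0.27, -1.07, 0],
    [0.43, -1.04, 0],
    [0.58, -0.96, 0],
    [0.72, -0.87, 0]
  ],
  "twist": [0, 0, 0, 0, 0],
  "fingers": [0, 0, 0, 0, 0]
}}

```text
time: 24.9
tool_pos: [0.5035, -0.0191, 0.1088]
eef_rot: [-2.313, -2.082, 0.053]
ft_force: [1.3, -1.3, 0.1]
finger_gap: 0.0208
```

```bash
python3 -c "
from h import *
turn(4,8)"
```

```text
t 24.9 ang 326.7413458512701 r 0.0755 z 0.1088 tilt [-0.045 -0.001] gap 0.0208 F [ 1.3 -1.3  0.1] q [-0.68  0.51  0.82  2.03 -0.48  0.86  0.32]
[[0.78, -0.7, 0.05], [0.84, -0.62, 0.04], [0.92, -0.5, 0.04], [0.98, -0.37, 0.03]]
```

Emit:
{"name": "step_arm", "arguments": {
  "xyz": [
    [0.82, -0.74, 0],
    [0.88, -0.64, 0],
    [0.94, -0.5, 0]
  ],
  "twist": [0, 0, 0],
  "fingers": [0, 0, 0]
}}

```text
time: 25.2
tool_pos: [0.4871, 0.0106, 0.1101]
eef_rot: [-2.316, -2.084, 0.051]
ft_force: [2.2, -2.2, 0.6]
finger_gap: 0.0208
```

```bash
python3 -c "
from h import *
turn(3,3)"
```

```text
t 25.2 ang 352.80497268435926 r 0.0751 z 0.1101 tilt [-0.042 -0.003] gap 0.0208 F [ 2.2 -2.2  0.6] q [-0.76  0.48  0.84  2.07 -0.47  0.84  0.25]
[[0.37, -0.13, 0.07], [0.37, -0.12, 0.07], [0.38, -0.1, 0.07]]
```

Emit:
{"name": "step_arm", "arguments": {
  "xyz": [
    [0.65, -0.22, 0],
    [0.4, -0.08, 0],
    [0.1, 0, 0]
  ],
  "twist": [0, 0, 0],
  "fingers": [0, 0, 0]
}}

```text
time: 25.5
tool_pos: [0.4843, 0.0253, 0.1101]
eef_rot: [-2.312, -2.086, 0.053]
ft_force: [-0.8, -1.3, 3.4]
finger_gap: 0.0208
```

```bash
python3 -c "
from h import *
turn(3,3)
j=get_image('side');cv2.imwrite('pics/e1.png',cv2.resize(j[130:280,220:370],None,fx=4,fy=4,interpolation=cv2.INTER_CUBIC))
"
```

```text
t 25.5 ang 4.2524523877009415 r 0.075 z 0.1101 tilt [-0.043 -0.003] gap 0.0208 F [-0.8 -1.3  3.4] q [-0.79  0.48  0.84  2.07 -0.47  0.84  0.23]
[[0.39, -0.06, 0.07], [0.39, -0.04, 0.07], [0.39, -0.02, 0.07]]
```

View pics/e1.png

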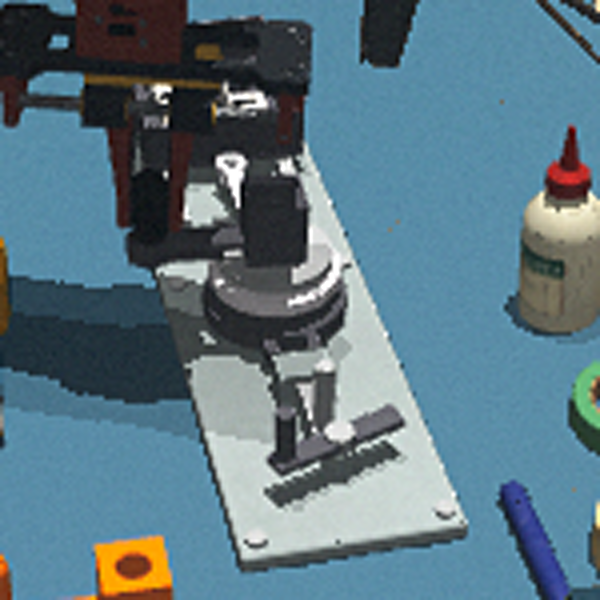

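Emit:
{"name": "step_arm", "arguments": {
  "xyz": [
    [0, 0, 0],
    [0, 0, 0],
    [0, 0, 0],
    [0, 0, -1],
    [0, 0, -3],
    [0, 0, -4],
    [-2, -2, -3]
  ],
  "twist": [0, 0, 0, 0, 0, 0, 0],
  "fingers": [0.45, 0.45, 0.45, 0.45, 0.45, 0.45, 0.45]
}}

```text
time: 26.25
tool_pos: [0.4661, 0.0081, 0.2222]
eef_rot: [-2.31, -2.084, 0.068]
ft_force: [-0.3, -0.0, 0.5]
finger_gap: 0.0395
```

```bash
python3 -c "
from h import *
plan([.4,0,.25])
j=get_image('side');i=get_image('top');cv2.imwrite('pics/e2.png',cv2.resize(j[120:280,220:380],None,fx=4,fy=4,interpolation=cv2.INTER_CUBIC))
cv2.imwrite('pics/e3.png',cv2.resize(i[140:250,125:335],None,fx=3.8,fy=3.8,interpolation=cv2.INTER_CUBIC))
cv2.imwrite('pics/e4.png',j)"
```

```text
t 26.25 p [0.4661 0.0081 0.2222] yang -5.9 z [-0.052 -0.007 -0.999] gap 0.0395 F [-0.3 -0.   0.5]
toolshift cm [-1.51 -6.63 -2.42] twist None q7 0.07
```

View pics/e2.png

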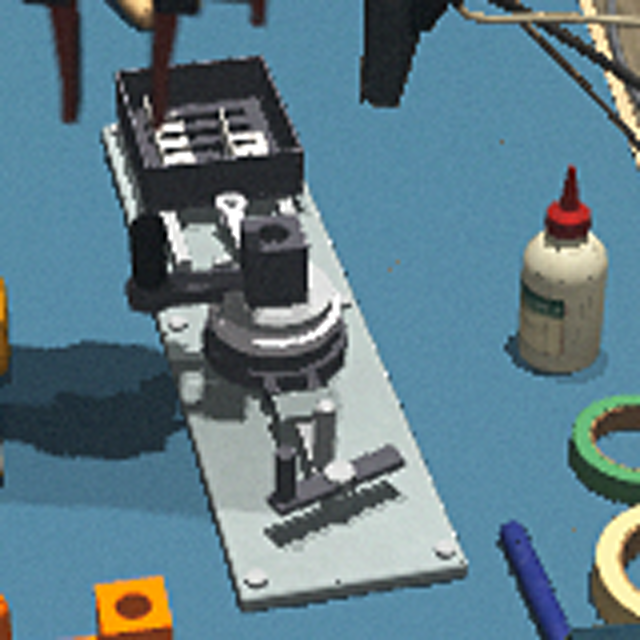

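View pics/e3.png

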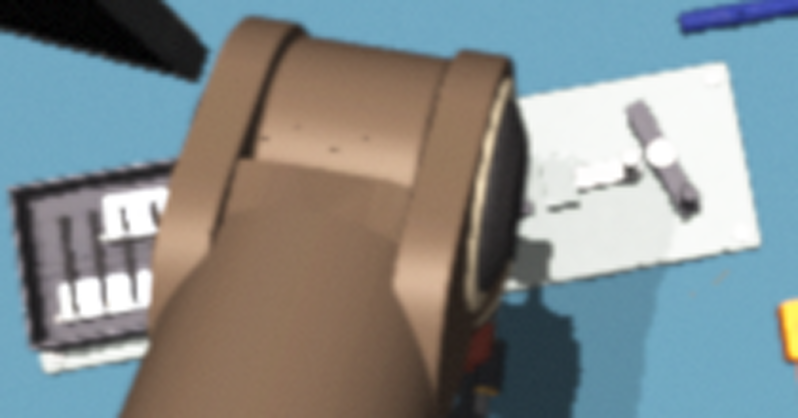

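View pics/e4.png

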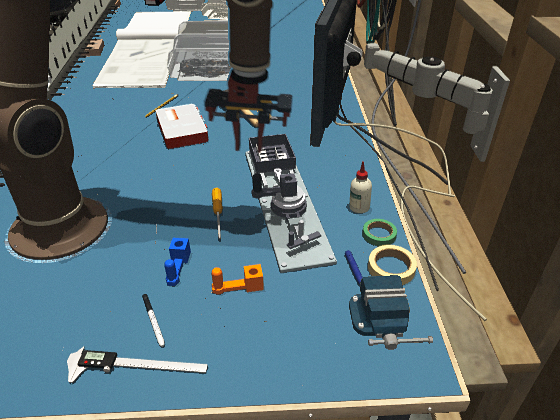

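Emit:
{"name": "step_arm", "arguments": {
  "xyz": [
    [0, 0, -1],
    [0, 0, 0],
    [0, 0, 0]
  ],
  "twist": [0, 0, 0],
  "fingers": [0.45, 0.45, 0.45]
}}

```text
time: 26.65
tool_pos: [0.4651, 0.0052, 0.2348]
eef_rot: [-2.314, -2.076, 0.057]
ft_force: [0.3, 0.6, -0.5]
finger_gap: 0.0395
```

```bash
python3 -c "
from h import *
j=get_image('side');a=cv2.resize(j[155:225,245:315],(400,400),interpolation=cv2.INTER_CUBIC)
b=cv2.resize(cv2.imread('pics/d2.png'),(400,400));cv2.imwrite('pics/f.png',np.hstack([b,a]))"
```

```text
(no output)
```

View pics/f.png

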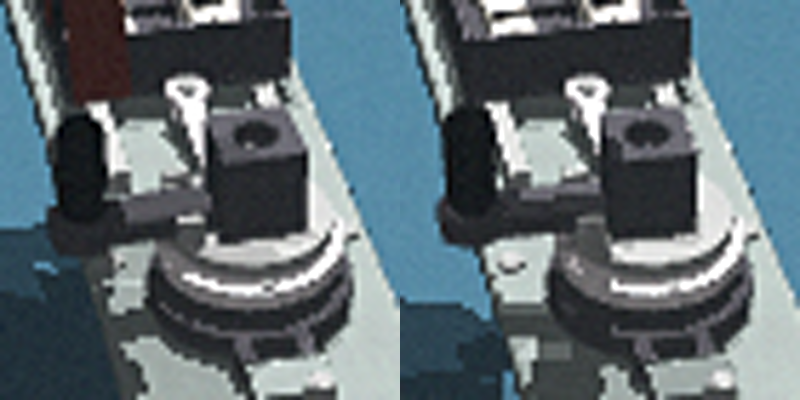

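```bash
python3 -c "
from workcell import hand_in
print(hand_in())"
```

```text
the job is handed in; nothing more can be done
None
```

The job is done and handed in at about 26.7 s on the robot's clock. I swung the keeper about 73° until it hit its stop, and pulled the lock bolt back until it hit its stop. I then seated the dark crank between the lugs and turned it clockwise two full turns by the knob in about 8.6 s. It never stopped, and the pace varied between about 3.5 and 5 s a turn.

**Last checks:**
- **Spindle and tray:** the lower-disc lugs in the side view and the tray in the top view are back where they started, to within about a pixel.
- **Crank:** it is on and sitting right down. Its arm rests about 5° ahead of where it began, which is within the play between the lugs.
- **Lock, clips and bystanders:** the lock is open and the clips are in the tray. The screwdriver, deburring tool and bottle look untouched, and the gripper is clear of everything.

**Less than clean:**
- The tool tilted up to about 5° while carrying and fitting the crank, but the fit was unaffected.
- Seating the crank pressed it onto the flange with about 50 N, measured at the wrist while it was held in the fingers. That is above the 40 N limit if the judging counts it.
- During the turning the knob path measured 75 to 80 mm from the assumed axis instead of a steady 75 mm. I put that down to play and an axis estimate 2 to 3 mm off.

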